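# Pack the mill's cups away under its clamped lid

## Task

Put the mill's steel cups away: nest all that are on the bench one inside the other, upright, in size order, standing inside the mill's bowl, then lay the lid squarely on the bowl. After that swing the clamp arm in over the lid as far as its stop and screw its knob clockwise, turn by turn, fully home so that the lid is clamped; leave the bottle, the jar and the brush where they are.

Things in the scene. Friction and masses are not known exactly. Their poses are not given: they have to be found in the camera images.
- cup_a_mid (a point): Plain open straight-sided steel cup, the largest and lowest of the graded set: outside diameter 70 mm, height 38 mm, wall and floor 3 mm thick. This point is on its axis half-way up (19 mm above its underside); its z axis points up out of the mouth. Starts upright on the bench, mouth up. Nested, the floors rest on one another and each smaller cup stands 15 mm or more proud of the next larger one, so it can be held by the top 10 mm of its outside. May be absent.
- cup_b_mid (a point): Plain open straight-sided steel cup, the second largest of the graded set: outside diameter 56 mm, height 50 mm, wall and floor 3 mm thick. This point is on its axis half-way up (25 mm above its underside); its z axis points up out of the mouth. Starts upright on the bench, mouth up. Nested, the floors rest on one another and each smaller cup stands 15 mm or more proud of the next larger one, so it can be held by the top 10 mm of its outside. May be absent.
- cup_c_mid (a point): Plain open straight-sided steel cup, the third of the graded set: outside diameter 42 mm, height 62 mm, wall and floor 3 mm thick. This point is on its axis half-way up (31 mm above its underside); its z axis points up out of the mouth. Starts upright on the bench, mouth up. Nested, the floors rest on one another and each smaller cup stands 15 mm or more proud of the next larger one, so it can be held by the top 10 mm of its outside. May be absent.
- cup_d_mid (a point): Plain open straight-sided steel cup, the smallest and tallest of the graded set: outside diameter 28 mm, height 74 mm, wall and floor 3 mm thick. This point is on its axis half-way up (37 mm above its underside); its z axis points up out of the mouth. Starts upright on the bench, mouth up. Nested, the floors rest on one another and each smaller cup stands 15 mm or more proud of the next larger one, so it can be held by the top 10 mm of its outside. May be absent.
- lid_boss (a point): Centre (half-way up) of the black round grip boss, 36 mm diameter and 24 mm high, on top of the steel lid. Lid: flat-bottomed flange 160 mm diameter and 6 mm thick with a round raised crown 138 mm diameter, hollow below with 30 mm of head room over 128 mm; the underside of the flange is 47 mm below this point, the top of the boss 12 mm above, the crown's top 12 mm below. z is the lid's upward axis. Starts flat on the bench, boss up. About 0.3 kg.
- bowl_floor (a point): Centre of the inner floor of the mill's fixed round steel bowl, 36 mm above the bench. Inside diameter 132 mm, rim 58 mm above this point (flat rim flange, outside diameter 164 mm, hole 132 mm, on which the lid's flange simply lies, without a step). z up; y points horizontally from the bowl's axis to the post of the clamp arm, 125 mm away. The bowl stands on a low round grey plinth; a grey motor box 85 mm high stands on its +x side.
- swing_pivot (a point): Point on the vertical axis of the post about which the clamp arm swings, at the arm's mid height (190 mm above the bench). The arm is an aluminium bar 24 mm wide and 16 mm thick that reaches 125 mm from here to the axis of the clamp screw.
- swing (a joint): Angle of the clamp arm about its post, rad: 0 = against its stop, the screw exactly over the middle of the bowl; grows anticlockwise seen from above as the arm is swung out (to 2.0). It stays where it is left; stiff: about 2.4 N at the knob moves it. It can be pushed or led by the knob (a hand that holds the knob while the arm swings must turn with the arm, or the knob turns on the arm).
- knob_mid (a point): Centre of the black ribbed round knob of the clamp screw, 44 mm diameter and 30 mm high, top free, carried on the arm. Its z axis points up. It rides up and down with the screw (about 229 mm above the bench when fully raised, 10.5 mm lower when home).
- screw (a joint): Rotation of the clamp screw's knob, rad: 0 = fully raised, grows as the knob is turned clockwise seen from above, 11.0 = hard stop, home, where the rubber pad under the screw (28 mm diameter) presses on the boss of a properly seated lid; 6 mm down per turn, about 0.05 N m to turn, stays where it is left. When raised the pad passes at least 8 mm over the boss of a seated lid.
- reagent: Bystander: amber glass bottle, 60 mm diameter, 130 mm high, origin under its centre. Leave alone.
- jar: Bystander: white plastic jar, 64 mm diameter, 80 mm high, origin under its centre. Leave alone.
- brush: Bystander: cleaning brush lying on the bench, origin at its middle underneath. Leave alone.
There are look-alikes about, which are no part of the job. Leave any red look-alike of the part that bears cup_b_mid alone. What is shaped like the part that bears cup_a_mid but orange is not meant.

How it is judged:
On the way, in this order (a step that is already met when the one before it is completed fails the run):
1. every cup that is there stands upright in the bowl, nested one inside the other (z of cup_a_mid in the frame of bowl_floor between 0.016 and 0.023 m and horizontal distance between each of cup_a_mid, cup_b_mid, cup_c_mid, cup_d_mid and bowl_floor below 0.05 m and angle between each of cup_a_mid, cup_b_mid, cup_c_mid, cup_d_mid's own z axis and vertical below 0.15 rad and z of cup_b_mid in the frame of bowl_floor between 0.022 and 0.032 m and z of cup_c_mid in the frame of bowl_floor between 0.028 and 0.041 m and z of cup_d_mid in the frame of bowl_floor between 0.034 and 0.05 m and horizontal distance between cup_a_mid and cup_b_mid below 0.02 m and horizontal distance between each of cup_a_mid, cup_b_mid and cup_c_mid below 0.02 m and horizontal distance between each of cup_a_mid, cup_b_mid, cup_c_mid and cup_d_mid below 0.02 m), for 0.3 s.
2. the lid lies flat and centred on the bowl's rim (horizontal distance between lid_boss and bowl_floor below 0.01 m and angle between lid_boss's own z axis and vertical below 0.05 rad and z of lid_boss in the frame of bowl_floor between 0.1 and 0.109 m), for 0.3 s.
3. the clamp arm is swung in to its stop over the lid (value of joint swing below 0.08 rad), for 0.2 s.
4. the clamp screw is screwed home (value of joint screw above 10.5 rad), for 0.2 s.
At the end, for the whole second after the job is handed in: Every cup present is upright in the bowl and nested (axes within 20 mm, undersides within 4 mm of resting floor on floor), the lid lies flat on the rim within 10 mm of centre, the arm is within 0.08 rad of its stop, the screw within 0.5 rad of home, and nothing moves (all of step 1 and all of step 2 and value of joint swing below 0.08 rad and value of joint screw above 10.5 rad and velocity of joint screw below 0.1 rad/s and velocity of joint swing above -0.1 rad/s); the robot touches nothing.
It fails at once if a bystander (bottle, jar or brush) is shifted more than 30 mm (distance of any of reagent, jar, brush from where it was at the start of the episode above 0.03 m).
Of cup_a, cup_b, cup_c, cup_d only 2 to 4 are there at a start; the rules pass over those that are not, and their reading is None.
At some moment in a run one of cup_a, cup_b may be knocked a few centimetres aside while the robot is not near it.
It also fails if it takes over 210 s, if anything falls off the work surface, if the arm or the gripper's body presses on something with over 40 N, if the wrist force passes 120 N, or if a joint passes its speed limit or range.

## Robot

A 6-joint arm with a two-finger parallel gripper is mounted at the origin on the work surface. World frame = base frame: x ahead of the robot, y to its left, z up, the work surface at z = 0. Lengths are in m, angles in rad, forces in N, time in s.
With the tool pointing down it reaches from about 0.3 to 1 m from the base axis. Payload 5.1 kg.
Tool frame: the origin (TCP) lies on the centre line of the jaws, within the pads' length; the fingertips stand 17 mm ahead of it and the grasp point (between the pads) lies 2 mm behind it; z points along the fingers, x is the direction in which the jaws open and shut, and the axes are right-handed (so a half turn about z gives the same grasp; the last joint's range is limited). The gripper opens to 95 mm and grips with 3 to 60 N. Pads are 20 mm wide; open, the fingers measure 119 mm over their backs; the gripper's body (75 mm by 180 mm) begins 59 mm behind the grasp point.
Start: joints at [-1.29, 0.124, 1.65, -0, 1.367, -0.083], TCP at [0.231, -0.607, 0.232] pointing down, gripper open.
Joint ranges: [-2.61, 2.61], [-1.02, 2.33], [0.03, 2.71], [-1.35, 4.49], [0.32, 2.68], [-2.91, 2.91]. Speed limits (rad/s): [2.57, 2.57, 3.14, 3.14, 3.14, 3.14].

## Interface

Orientations are given as a unit quaternion [w, x, y, z].
In Python, from rig import bot, vision, order gives the robot as it stands.
- The arm moves only by the tool move_arm, never from a script. Its argument "steps" is a list of rows, each a list of 3 entries, a list of its own where there are three numbers: the gripper's target within -1 to 1 (shut at 1, half-way at 0, fully open at -1), then the shift along the tool's x, y, z in units of 100 mm (1.0 is 100 mm), then the turn about the tool's z in units of 45 degrees (1.0 is 45 degrees). A call has 1 to 12 rows; each row is the pose to reach, as a shift and turn from the pose commanded when the call began, along the tool's axes at that moment; what a row does not reach only later rows make up. A row lasts 1/8 s, in which the tool goes at most 62.5 mm and 10.7 degrees, less where a joint would pass 70% of its speed; a pose out of reach is approached as far as the arm can. A call with a number of a shift or a turn outside -1 to 1 is refused whole. A call with a gripper value outside its range is refused whole. The fingers move at their own pace and stop on an object; "grip_force" is the grip in N (left out, the last holds). Time passes only in rows, so rows that repeat a pose let the fingers close. It gives the time, the measured TCP pose, the force and the opening at its end, in the units of the state.
- bot.observe(): the state, without advancing time (a new reading comes with each control period).
- vision.camera(name): name is "scene" or "top" or "wrist"; returns a dict with "frame" (384x512x3 uint8, red, green, blue), "z_map" (384x512 float32, m along the optical axis (not along the pixel's ray), 0 where there is no reading), "fx", "fy", "cx", "cy" (pixels), "view" (4x4, takes a point from world to camera coordinates); the wrist camera has in their place "hand_eye" (4x4, takes a point from camera to tool coordinates, whose origin is the TCP and whose axes are the tool frame's). Camera axes: x right, y up, looking along -z (the intrinsics and any distortion apply to the point x, -y, -z); pixel columns grow to the right and rows downward; lengths in m; the calibration is good to about 2 mm. A picture is of the moment at which its call begins: read the wrist's pose just before it.
- order.job_done(): hands the job in, once; it reports no verdict.
The state is a dict: "time": time; "joint_positions": joint angles; "qvel": joint speeds; "joint_torque": joint torques, N m; "tcp_pos": TCP position; "ee_rot": TCP orientation; "contact_force": force on the tool from outside, world axes, zero at the start; "moment": the same for the moment, N m; "finger_gap": opening from 0.0 (shut) to 1.0 (fully open).
Only numpy, scipy, OpenCV 4.12 (cv2) and the standard library are available. Lean on these libraries where they do the work, as an engineer would, in place of code of your own. Each camera call takes 0.05 s, during which the arm holds its last target. There are 200 camera calls.

## Working session

There is one attempt and no reset: what is moved stays moved. The work goes in short steps, Python scripts to look and compute and a tool call to move; the robot and the scene stay as the last step left them, time stands still between calls to the robot, and variables do not carry over. Pictures are saved under pics/ and viewed, about 12 in all and at most 16, crops included, and the job is handed in when it is done.

Besides the shell and the picture viewer there is one more tool, called after "Call:" by a JSON object that holds its "method" and its "body". move_arm: Moves the arm, as the interface text tells. Shifts and turns lie within -1 to 1; 1 stands for 100 mm of shift or 45 degrees of turn. Its arguments: {"type":"object","properties":{"steps":{"type":"array","items":{"type":"array"}},"grip_force":{"type":"number"}},"required":["steps"]}

```bash
ls; mkdir -p pics
cat > h.py <<'E'
import numpy as np, cv2
from rig import bot, vision, order
from scipy.spatial.transform import Rotation as R
def T_tool():
    s=bot.observe(); q=s["ee_rot"]; T=np.eye(4)
    T[:3,:3]=R.from_quat([q[1],q[2],q[3],q[0]]).as_matrix(); T[:3,3]=s["tcp_pos"]; return T
def cam(name):
    T=T_tool(); c=vision.camera(name)
    c["c2w"]=T@np.array(c["hand_eye"]) if name=="wrist" else np.linalg.inv(np.array(c["view"]))
    return c
def cloud(c):
    z=c["z_map"]; v,u=np.mgrid[:z.shape[0],:z.shape[1]]
    P=np.stack([(u-c["cx"])/c["fx"]*z,-(v-c["cy"])/c["fy"]*z,-z],-1)
    P=P@c["c2w"][:3,:3].T+c["c2w"][:3,3]; P[z==0]=np.nan; return P
def ray(c,u,v,h):
    d=c["c2w"][:3,:3]@np.array([(u-c["cx"])/c["fx"],-(v-c["cy"])/c["fy"],-1]); o=c["c2w"][:3,3]
    return o+d*(h-o[2])/d[2]
def save(c,name,box=None,k=1):
    f=c["frame"]
    if box: f=f[box[1]:box[3],box[0]:box[2]]
    f=cv2.resize(f,None,fx=k,fy=k,interpolation=cv2.INTER_CUBIC)
    cv2.imwrite("pics/"+name,f[:,:,::-1])
def save2(c): np.savez("/tmp/x.npz",**c)
E
python3 - <<'E'
from h import *
print(bot.observe())
for n in("top","scene"):
    c=cam(n); save(c,n+"0.png",None,1.5); np.savez(f"/tmp/{n}.npz",**c)
    print(n,c.keys(),c["c2w"].round(3),c["fx"],c["fy"],c["cx"],c["cy"],(c["z_map"]==0).mean())
E
```

```text
pics
{'time': 0.0, 'joint_positions': array([-1.28960972e+00,  1.24513925e-01,  1.65167278e+00, -2.71797329e-06,
        1.36750560e+00, -8.25763432e-02]), 'qvel': array([ 1.03536663e-05, -2.32899340e-03, -8.27936398e-04, -1.11019914e-04,
       -5.61186516e-04, -2.69406231e-05]), 'joint_torque': array([ 5.18482811e-04, -4.17599058e+01, -3.59930956e+01,  7.75020453e-02,
        4.92516963e-02, -1.76929439e-04]), 'tcp_pos': array([ 0.23108207, -0.60688287,  0.23038204]), 'ee_rot': array([-6.64055120e-04,  8.23344545e-01, -5.67540886e-01, -8.13121694e-04]), 'contact_force': array([-0.34873542, -0.04697917, -0.58975677]), 'moment': array([ 0.01230625, -0.01325966, -0.01414657]), 'finger_gap': 0.9993868872432599}
top dict_keys(['frame', 'z_map', 'fx', 'fy', 'cx', 'cy', 'view', 'c2w']) [[-5.300e-02  9.740e-01 -2.210e-01  3.040e-01]
 [-9.990e-01 -5.200e-02  1.000e-02 -3.400e-02]
 [-1.000e-03  2.210e-01  9.750e-01  1.279e+00]
 [ 0.000e+00  0.000e+00  0.000e+00  1.000e+00]] 408.82978488520075 408.82978488520075 256.3527816166325 193.0625948479884 0.004201253255208333
scene dict_keys(['frame', 'z_map', 'fx', 'fy', 'cx', 'cy', 'view', 'c2w']) [[ 0.872 -0.261  0.414  1.134]
 [ 0.489  0.502 -0.713 -1.049]
 [-0.022  0.825  0.565  0.965]
 [ 0.     0.     0.     1.   ]] 424.8354438257273 424.8354438257273 251.9157623909098 198.54247729361563 0.004277547200520833
```

View pics/top0.png

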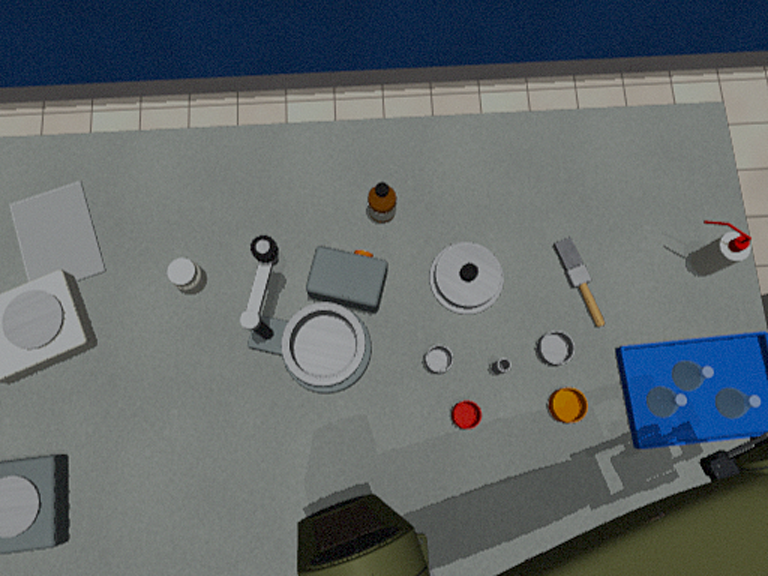

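View pics/scene0.png

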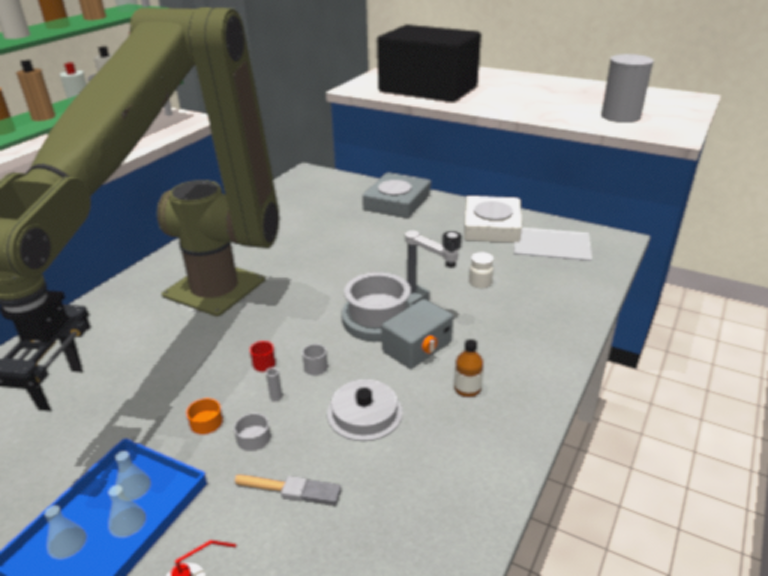

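Top view: three steel cups at (438,360), (502,366) and (555,348), a red look-alike at (466,414) and an orange one at (567,405). The lid is at (467,275), the bowl at (325,345), the arm post at (252,320) and the knob at (264,248). Next I measure them all.

Run:
```python
from h import *
for n in("top","scene"):
    c=dict(np.load(f"/tmp/{n}.npz")); P=cloud(c); save(c,n+"x.png")
    print(n,"bench z",np.nanmedian(P[...,2][(P[...,0]>0.3)&(P[...,0]<.8)&(abs(P[...,1])<.5)]))
    m=((P[...,2]>0.015)&(P[...,2]<0.3)&(P[...,0]>0.25)&(P[...,0]<0.85)&(abs(P[...,1])<.6)).astype(np.uint8)
    k,l,st,ce=cv2.connectedComponentsWithStats(m)
    for i in range(1,k):
        if st[i,4]<60: continue
        Q=P[l==i]; zt=np.nanpercentile(Q[:,2],97); t=Q[Q[:,2]>zt-.006]
        (cx,cy),r=cv2.minEnclosingCircle(t[:,:2].astype(np.float32))
        print(ce[i].round()*1.5,st[i,4],"ztop",zt.round(3),"circ",round(cx,3),round(cy,3),"d",round(2*r,3),c["frame"][l==i].mean(0).round())
```

```text
top bench z -8.726240380607653e-05
[381.  202.5] 400 ztop 0.13 circ 0.772 -0.051 d 0.028 [70. 49. 25.]
[319.5 316.5] 5875 ztop 0.24 circ 0.627 0.166 d 0.048 [114. 118. 119.]
[579.  274.5] 445 ztop 0.023 circ 0.585 -0.464 d 0.197 [125. 118. 107.]
[468.  274.5] 1497 ztop 0.059 circ 0.61 -0.222 d 0.036 [133. 135. 136.]
[186. 276.] 441 ztop 0.083 circ 0.635 0.362 d 0.058 [129. 131. 129.]
[ 76.5 325.5] 602 ztop 0.062 circ 0.552 0.597 d 0.12 [118. 119. 117.]
[556.5 348. ] 157 ztop 0.039 circ 0.446 -0.391 d 0.07 [84. 86. 87.]
[631.5 385.5] 296 ztop 0.033 circ 0.348 -0.562 d 0.203 [ 11.  55. 118.]
[438.  358.5] 104 ztop 0.053 circ 0.435 -0.15 d 0.056 [91. 92. 94.]
[501. 366.] 88 ztop 0.076 circ 0.415 -0.273 d 0.027 [76. 77. 78.]
[568.5 405. ] 165 ztop 0.04 circ 0.33 -0.403 d 0.071 [109.  60.   7.]
[663. 402.] 282 ztop 0.09 circ 0.328 -0.597 d 0.021 [ 61.  82. 103.]
[466.5 414. ] 108 ztop 0.053 circ 0.322 -0.196 d 0.055 [116.  25.  22.]
scene bench z 0.002405189741017777
[481.5 229.5] 296 ztop 0.064 circ 0.552 0.594 d 0.107 [189. 185. 178.]
[400.5 304.5] 3666 ztop 0.229 circ 0.632 0.166 d 0.052 [128. 128. 127.]
[480.  268.5] 295 ztop 0.083 circ 0.641 0.361 d 0.058 [189. 186. 179.]
[265.5 364.5] 418 ztop 0.074 circ 0.415 -0.273 d 0.032 [136.  68.  66.]
[468. 369.] 543 ztop 0.131 circ 0.773 -0.053 d 0.035 [135. 108.  79.]
[313.5 357. ] 252 ztop 0.052 circ 0.438 -0.149 d 0.06 [124. 123. 123.]
[363. 405.] 1265 ztop 0.06 circ 0.614 -0.223 d 0.04 [178. 176. 178.]
[202.5 414. ] 294 ztop 0.041 circ 0.332 -0.404 d 0.075 [171.  90.  25.]
[250.5 429. ] 300 ztop 0.041 circ 0.45 -0.391 d 0.073 [129. 128. 129.]
[172.5 469.5] 409 ztop 0.034 circ 0.349 -0.562 d 0.209 [ 36.  83. 162.]
[135. 471.] 159 ztop 0.093 circ 0.329 -0.596 d 0.022 [105. 132. 165.]
[295.5 486. ] 622 ztop 0.023 circ 0.59 -0.468 d 0.198 [181. 168. 154.]
```

Run:
```python
from h import *
c=dict(np.load("/tmp/top.npz")); save(c,"crop1.png",(270,210,410,300),5)
```

```text
(no output)
```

View pics/crop1.png

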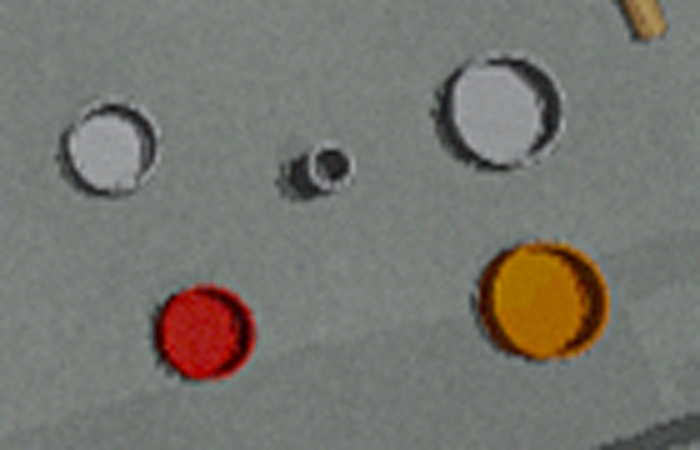

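The crop confirms the choice. Cup_a is the steel one at top right (d 70, h 39 mm); the orange one of the same shape is excluded. Cup_b is the steel one at left (d 56, h 52); the red one is excluded. Cup_d is the small one in the middle (d 28, h 75). I see no cup_c in either view. Next: bowl, post, knob and lid.

```bash
cat >> h.py <<'E'
def fitc(p):
    A=np.c_[2*p,np.ones(len(p))]; s=np.linalg.lstsq(A,(p**2).sum(1),rcond=None)[0]
    return s[:2],np.sqrt(s[2]+s[:2]@s[:2])
def goto(x,y,z,yaw=None):
    "units from current (measured) pose to TCP target; yaw=world angle of tool x (deg), mod 180"
    T=T_tool(); d=T[:3,:3].T@(np.array([x,y,z])-T[:3,3])*10
    cur=np.degrees(np.arctan2(T[1,0],T[0,0])); t=0 if yaw is None else -((yaw-cur+90)%180-90)/45
    print("tcp",T[:3,3].round(4),"yaw",cur.round(1),"-> shift",d.round(3),"turn",round(t,3))
E
python3 - <<'E'
from h import *
for n in("top","scene"):
    c=dict(np.load(f"/tmp/{n}.npz")); P=cloud(c).reshape(-1,3)
    def sel(lo,hi,cx,cy,r): return P[(P[:,2]>lo)&(P[:,2]<hi)&(np.hypot(P[:,0]-cx,P[:,1]-cy)<r)]
    q=sel(.088,.1,.45,.06,.12); ctr=q[:,:2].mean(0); 
    for it in range(3):
        rr=np.hypot(*(q[:,:2]-ctr).T); o=q[(rr>.062)&(rr<.086)]
        ang=np.arctan2(*(o[:,:2]-ctr).T[::-1]); b=(ang//.2).astype(int)
        rim=np.array([o[b==k][np.argmax(np.hypot(*(o[b==k,:2]-ctr).T)),:2] for k in np.unique(b)])
        ctr,r=fitc(rim)
    print(n,"bowl",ctr.round(4),"d",(2*r).round(4),len(q),"z",np.median(o[:,2]).round(3))
    q=sel(.235,.25,.627,.166,.06); print("knob",cv2.minEnclosingCircle(q[:,:2].astype(np.float32)),np.median(q[:,2]) if len(q) else 0)
    q=sel(.192,.215,.55,.17,.14);print("bar",len(q)); (a,b),wh,an=cv2.minAreaRect(q[:,:2].astype(np.float32)); print(cv2.boxPoints(((a,b),wh,an)).round(3),wh, np.median(q[:,2]))
    q=sel(.02,.046,.61,-.222,.1); 
    print("lid",cv2.minEnclosingCircle(sel(.003,.01,.61,-.222,.09)[:,:2].astype(np.float32)),cv2.minEnclosingCircle(sel(.03,.04,.61,-.222,.09)[:,:2].astype(np.float32)))
    q=sel(.075,.09,.6,.0,.1); print("box",cv2.boxPoints(cv2.minAreaRect(q[:,:2].astype(np.float32))).round(3))
c=cam("wrist"); print(np.array(c["hand_eye"]).round(3),c["fx"],c["cx"],c["cy"]); goto(.448,-.391,.2,0)
E
```

```text
top bowl [0.4722 0.0786] d 0.1622 858 z 0.093
knob ((0.6274014711380005, 0.16623057425022125), 0.023861220106482506) 0.24172832292191881
bar 438
[[0.486 0.189]
 [0.63  0.141]
 [0.64  0.173]
 [0.496 0.22 ]] (0.03336530178785324, 0.1515272706747055) 0.1973475581044205
lid ((0.6124415993690491, -0.2252790778875351), 0.08750246465206146) ((0.609646201133728, -0.22327406704425812), 0.06933411955833435)
box [[ 0.496 -0.015]
 [ 0.635 -0.057]
 [ 0.676  0.081]
 [ 0.537  0.123]]
scene bowl [0.4744 0.0795] d 0.1632 385 z 0.095
knob ((0.6286875605583191, 0.16688625514507294), 0.02481992542743683) 0.24304119970063875
bar 198
[[0.488 0.187]
 [0.64  0.14 ]
 [0.651 0.174]
 [0.499 0.221]] (0.03582832217216492, 0.1594238430261612) 0.1993390736178256
lid ((0.6099361181259155, -0.22208662331104279), 0.08991435170173645) ((0.6127153038978577, -0.22271718084812164), 0.07074788957834244)
box [[ 0.493 -0.016]
 [ 0.639 -0.06 ]
 [ 0.68   0.08 ]
 [ 0.535  0.123]]
[[ 1.    -0.    -0.     0.001]
 [-0.    -0.967 -0.253 -0.071]
 [ 0.     0.253 -0.967 -0.153]
 [ 0.     0.     0.     1.   ]] 342.04653246294106 260.5345876229098 188.74259357829015
tcp [ 0.2311 -0.607   0.2307] yaw -69.2 -> shift [-1.247 -2.795  0.309] turn -1.537
```

```bash
cat >> h.py <<'E'
def plan(x,y,z,yaw,cur=None):
    "split a straight move into calls; yaw exact (deg, direction by sign of yaw-cur)"
    if cur is None:
        T=T_tool(); p=T[:3,3]; c0=np.degrees(np.arctan2(T[1,0],T[0,0]))
    else: p=np.array(cur[:3]); c0=cur[3]
    D=np.array([x,y,z])-p; dy=yaw-c0; dy=(dy+180)%360-180
    for n in range(1,9):
        out=[]
        for k in range(n):
            a=np.radians(c0+dy*k/n); c,s=np.cos(a),np.sin(a)
            d=np.array([[c,s,0],[s,-c,0],[0,0,-1]])@(D/n)*10
            out.append(np.r_[d,-dy/n/45])
        if np.abs(out).max()<=1: break
    rows=int(np.ceil(max(np.linalg.norm(D)/n/.055,abs(dy)/n/10)))+1
    q=bot.observe()["joint_positions"]
    print("from",p.round(4),round(c0,1),"q6",q[5].round(2),"rows>=",rows)
    for o in out: print(list(o[:3].round(3)),o[3].round(3))
E
python3 - <<'E'
from h import *
plan(.448,-.391,.18,60)
E
```

```text
from [ 0.2311 -0.607   0.2307] -69.2 q6 -0.08 rows>= 6
[np.float64(-0.416), np.float64(-0.932), np.float64(0.169)] -0.957
[np.float64(0.332), np.float64(-0.965), np.float64(0.169)] -0.957
[np.float64(0.901), np.float64(-0.478), np.float64(0.169)] -0.957
```

Call:
{"method": "move_arm", "body": {"steps": [[-1,[-0.42,-0.93,0.17],-0.96],[-1,[-0.42,-0.93,0.17],-0.96],[-1,[-0.42,-0.93,0.17],-0.96],[-1,[-0.42,-0.93,0.17],-0.96],[-1,[-0.42,-0.93,0.17],-0.96],[-1,[-0.42,-0.93,0.17],-0.96]], "grip_force": 15}}

```text
time: 0.9
tcp_pos: [0.3031, -0.5351, 0.2144]
ee_rot: [-0.0, 0.974, -0.226, -0.0]
contact_force: [-1.0, -0.8, 0.8]
finger_gap: 1.002
```

Call:
{"method": "move_arm", "body": {"steps": [[-1,[0.33,-0.965,0.17],-0.96],[-1,[0.33,-0.965,0.17],-0.96],[-1,[0.33,-0.965,0.17],-0.96],[-1,[0.33,-0.965,0.17],-0.96],[-1,[0.33,-0.965,0.17],-0.96],[-1,[0.33,-0.965,0.17],-0.96]]}}

```text
time: 1.65
tcp_pos: [0.375, -0.4629, 0.1976]
ee_rot: [-0.0, 0.989, 0.148, 0.0]
contact_force: [0.5, -0.5, -1.1]
finger_gap: 0.998
```

Call:
{"method": "move_arm", "body": {"steps": [[-1,[0.9,-0.48,0.17],-0.96],[-1,[0.9,-0.48,0.17],-0.96],[-1,[0.9,-0.48,0.17],-0.96],[-1,[0.9,-0.48,0.17],-0.96],[-1,[0.9,-0.48,0.17],-0.96],[-1,[0.9,-0.48,0.17],-0.96]]}}

```text
time: 2.4
tcp_pos: [0.4467, -0.3905, 0.1807]
ee_rot: [-0.0, 0.865, 0.502, 0.0]
contact_force: [-0.1, 0.4, 0.3]
finger_gap: 0.999
```

```bash
cat >> h.py <<'E'
def cup(c,x,y,h,d,rng=.05):
    "rim circle of a thing of top height h, diameter d near x,y from depth"
    P=cloud(c).reshape(-1,3); q=P[(abs(P[:,2]-h)<.006)&(np.hypot(P[:,0]-x,P[:,1]-y)<rng)]
    if len(q)<10: print("few",len(q)); return
    (a,b),r=cv2.minEnclosingCircle(q[:,:2].astype(np.float32)); h2=cv2.convexHull(q[:,:2].astype(np.float32))[:,0]
    f,rf=fitc(h2); print("rim enc",round(a,4),round(b,4),"d",round(2*r,4),"fit",f.round(4),"d",(2*rf).round(4),"want",d,"z",np.median(q[:,2]).round(4),len(q))
    return f
E
python3 - <<'E'
from h import *
c=cam("wrist"); save(c,"w1.png",None,1.2); f=cup(c,.448,-.391,.038,.07)
plan(f[0],f[1],.029,60)
t=cam("top"); cup(t,.448,-.391,.038,.07); cup(t,.436,-.15,.05,.056)
E
```

```text
rim enc 0.449 -0.392 d 0.07 fit [ 0.4489 -0.3921] d 0.0694 want 0.07 z 0.0376 953
from [ 0.4467 -0.3905  0.1807] 60.3 q6 -1.86 rows>= 3
[np.float64(-0.001), np.float64(0.014), np.float64(0.758)] 0.003
[np.float64(-0.001), np.float64(0.014), np.float64(0.758)] 0.003
rim enc 0.4457 -0.3716 d 0.0552 fit [ 0.4461 -0.3882] d 0.0637 want 0.07 z 0.036 29
rim enc 0.4357 -0.1491 d 0.056 fit [ 0.4355 -0.1486] d 0.0541 want 0.056 z 0.0484 60
```

View pics/w1.png

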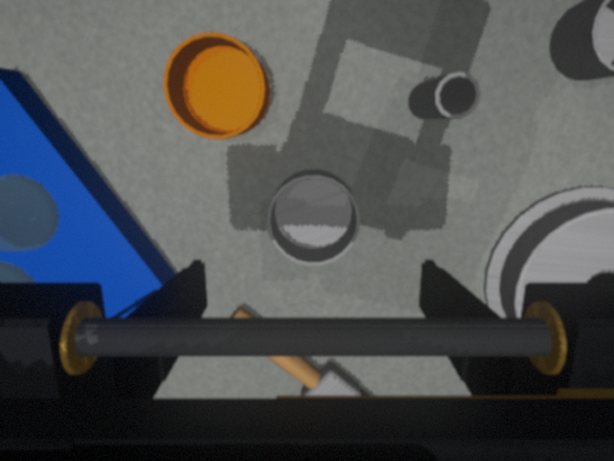

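Wrist view: cup_a, plain steel, at (313,218) between the jaws. The orange one at (216,85) and the tray on the left are clear. The depth fit gives d 69.4 and z 37.6, which is right, so I descend and grip.

Call:
{"method": "move_arm", "body": {"steps": [[-1,[0,0.014,0.4],0],[-1,[0,0.014,0.76],0],[-1,[0,0.014,0.76],0]], "grip_force": 20}}

```text
time: 2.88
tcp_pos: [0.4461, -0.3892, 0.1011]
ee_rot: [-0.004, 0.864, 0.503, -0.001]
contact_force: [0.5, 1.0, -0.6]
finger_gap: 1.0
```

Call:
{"method": "move_arm", "body": {"steps": [[-1,[0,0.014,0.4],0],[-1,[0,0.014,0.757],0],[-1,[0,0.014,0.757],0],[1,[0,0.014,0.757],0],[1,[0,0.014,0.757],0],[1,[0,0.014,0.757],0],[1,[0,0.014,0.757],0],[1,[0,0.014,0.757],0],[1,[0,0.014,0.757],0]]}}

```text
time: 4.0
tcp_pos: [0.4501, -0.3925, 0.0308]
ee_rot: [0.001, 0.864, 0.503, 0.0]
contact_force: [-1.1, 0.4, 7.1]
finger_gap: 0.738
```

Run:
```python
from h import *
s=bot.observe(); print(s["tcp_pos"],s["finger_gap"]*95,s["contact_force"])
p=s["tcp_pos"]
plan(p[0],p[1],.127,60)
plan(.473,.079,.17,110,[p[0],p[1],.127,60.2])
```

```text
[ 0.45013922 -0.39245515  0.03076444] 70.12718075622486 [-1.08663279  0.35133151  7.08520531]
from [ 0.4501 -0.3925  0.0308] 60.4 q6 -1.86 rows>= 3
[np.float64(0.0), np.float64(0.0), np.float64(-0.962)] 0.01
from [ 0.4501 -0.3925  0.127 ] 60.2 q6 -1.86 rows>= 3
[np.float64(0.841), np.float64(-0.429), np.float64(-0.086)] -0.221
[np.float64(0.902), np.float64(-0.277), np.float64(-0.086)] -0.221
[np.float64(0.937), np.float64(-0.117), np.float64(-0.086)] -0.221
[np.float64(0.943), np.float64(0.047), np.float64(-0.086)] -0.221
[np.float64(0.92), np.float64(0.209), np.float64(-0.086)] -0.221
```

Call:
{"method": "move_arm", "body": {"steps": [[1,[0,0,-0.4],0],[1,[0,0,-0.96],0],[1,[0,0,-0.96],0]]}}

```text
time: 4.38
tcp_pos: [0.4518, -0.3943, 0.131]
ee_rot: [0.005, 0.864, 0.503, 0.001]
contact_force: [-0.1, 0.0, -1.3]
finger_gap: 0.739
```

Call:
{"method": "move_arm", "body": {"steps": [[1,[0.42,-0.21,-0.04],-0.11],[1,[0.84,-0.43,-0.09],-0.22],[1,[0.84,-0.43,-0.09],-0.22]]}}

```text
time: 4.75
tcp_pos: [0.4525, -0.2944, 0.1322]
ee_rot: [-0.001, 0.817, 0.577, -0.0]
contact_force: [-0.7, -0.5, -0.5]
finger_gap: 0.74
```

Call:
{"method": "move_arm", "body": {"steps": [[1,[0.45,-0.14,-0.04],-0.11],[1,[0.9,-0.28,-0.09],-0.22],[1,[0.9,-0.28,-0.09],-0.22]]}}

```text
time: 5.12
tcp_pos: [0.4569, -0.2016, 0.142]
ee_rot: [-0.001, 0.764, 0.645, -0.0]
contact_force: [-0.6, 0.4, -1.4]
finger_gap: 0.737
```

Call:
{"method": "move_arm", "body": {"steps": [[1,[0.47,-0.06,-0.04],-0.11],[1,[0.94,-0.12,-0.09],-0.22],[1,[0.94,-0.12,-0.09],-0.22]]}}

```text
time: 5.5
tcp_pos: [0.4614, -0.1077, 0.1515]
ee_rot: [-0.0, 0.706, 0.709, -0.0]
contact_force: [-0.6, -1.0, -1.1]
finger_gap: 0.741
```

Call:
{"method": "move_arm", "body": {"steps": [[1,[0.47,0.02,-0.04],-0.11],[1,[0.94,0.05,-0.09],-0.22],[1,[0.94,0.05,-0.09],-0.22]]}}

```text
time: 5.88
tcp_pos: [0.4666, -0.0141, 0.1608]
ee_rot: [0.0, 0.642, 0.767, -0.0]
contact_force: [-0.0, -0.5, -1.0]
finger_gap: 0.739
```

Call:
{"method": "move_arm", "body": {"steps": [[1,[0.46,0.1,-0.04],-0.11],[1,[0.92,0.21,-0.09],-0.22],[1,[0.92,0.21,-0.09],-0.22],[1,[0.92,0.21,-0.09],-0.22]]}}

```text
time: 6.38
tcp_pos: [0.471, 0.0781, 0.1693]
ee_rot: [-0.0, 0.575, 0.818, -0.001]
contact_force: [0.6, 1.3, -2.0]
finger_gap: 0.739
```

```bash
cat >> h.py <<'E'
def bowl(c):
    P=cloud(c).reshape(-1,3); q=P[(abs(P[:,2]-.094)<.005)&(np.hypot(P[:,0]-.473,P[:,1]-.079)<.095)]; ctr=np.array([.473,.079])
    for it in range(4):
        rr=np.hypot(*(q[:,:2]-ctr).T); o=q[(rr>.074)&(rr<.09)]; i=q[(rr>.062)&(rr<.076)]
        def ext(o,f):
            b=(np.arctan2(*(o[:,:2]-ctr).T[::-1])//.15).astype(int); return np.array([o[b==k][f(np.hypot(*(o[b==k,:2]-ctr).T)),:2] for k in np.unique(b)])
        ctr,r=fitc(ext(o,np.argmax)); c2,r2=fitc(ext(i,np.argmin))
    print("bowl outer",ctr.round(4),(2*r).round(4),"inner",c2.round(4),(2*r2).round(4),len(q),np.median(q[:,2]))
E
python3 - <<'E'
from h import *
c=cam("wrist"); save(c,"w2.png",None,1.2); bowl(c); bowl(cam("top"))
s=bot.observe(); print(s["tcp_pos"],s["finger_gap"]*95,s["contact_force"],s["joint_positions"][5])
E
```

```text
bowl outer [0.4744 0.0784] 0.1629 inner [0.4752 0.0789] 0.1319 9634 0.09382829360292312
bowl outer [0.4717 0.0782] 0.1605 inner [0.4681 0.0773] 0.1288 183 0.09275845692750462
[0.47078024 0.07803942 0.16936862] 70.33224577056374 [-0.0260658  -0.21565243 -1.53539855] -1.8636455902691893
```

View pics/w2.png

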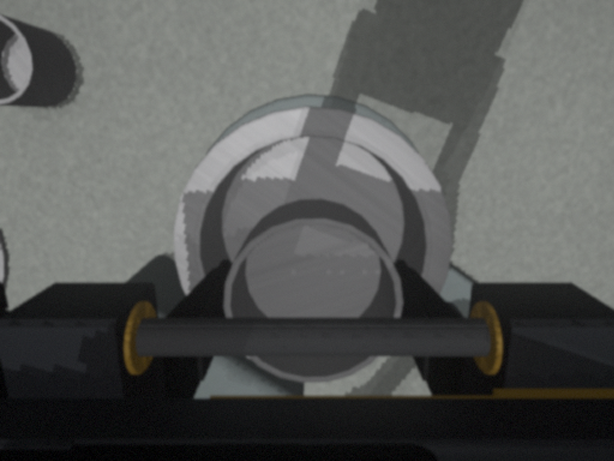

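Wrist view: the held cup_a is upright over the bowl mouth, with the rim centred near (315,250). The bowl fit is (0.4745,0.0787) and the inner diameter 131.9, as it should be. I lower the cup.

Run:
```python
from h import *
plan(.4745,.0787,.067,110)
plan(.436,-.15,.18,110,[.4745,.0787,.165,110])
```

```text
from [0.4708 0.078  0.1694] 109.8 q6 -1.86 rows>= 2
[np.float64(-0.003), np.float64(0.019), np.float64(0.512)] -0.003
[np.float64(-0.003), np.float64(0.019), np.float64(0.512)] -0.003
from [0.4745 0.0787 0.165 ] 110 q6 -1.86 rows>= 3
[np.float64(-0.672), np.float64(-0.381), np.float64(-0.05)] 0.0
[np.float64(-0.672), np.float64(-0.381), np.float64(-0.05)] 0.0
[np.float64(-0.672), np.float64(-0.381), np.float64(-0.05)] 0.0
```

Call:
{"method": "move_arm", "body": {"steps": [[1,[0,0.02,0.1],0],[1,[0,0.037,0.4],0],[1,[0,0.037,0.7],0],[1,[0,0.037,0.9],0],[1,[0,0.037,0.98],0],[1,[0,0.037,0.98],0],[1,[0,0.037,0.98],0]]}}

```text
time: 7.35
tcp_pos: [0.4751, 0.0809, 0.073]
ee_rot: [0.001, 0.574, 0.819, 0.001]
contact_force: [1.0, 0.8, -1.0]
finger_gap: 0.739
```

Call:
{"method": "move_arm", "body": {"steps": [[1,[0,0,0.04],0],[1,[0,0,0.045],0],[-0.79,[0,0,0.045],0],[-0.79,[0,0,0.045],0],[-0.79,[0,0,0.045],0],[-0.79,[0,0,-0.2],0],[-0.79,[0,0,-0.6],0],[-0.79,[0,0,-1],0],[-0.79,[0,0,-1],0]]}}

```text
time: 8.48
tcp_pos: [0.4768, 0.0812, 0.1763]
ee_rot: [0.003, 0.574, 0.819, 0.003]
contact_force: [-0.4, 0.4, -0.6]
finger_gap: 0.893
```

Run:
```python
from h import *
s=bot.observe(); print(s["tcp_pos"],s["finger_gap"]*95,s["contact_force"])
c=cam("wrist"); save(c,"w3.png"); cup(c,.4745,.0787,.074,.07,.045); bowl(c)
plan(.436,-.15,.18,110)
```

```text
[0.47679071 0.08117261 0.17634073] 84.86421475334393 [-0.41574173  0.38573524 -0.63740151]
rim enc 0.4727 0.0798 d 0.07 fit [0.4727 0.0797] d 0.0694 want 0.07 z 0.0735 1286
bowl outer [0.4739 0.0783] 0.1622 inner [0.4745 0.0783] 0.1307 10238 0.09381285358928033
from [0.4753 0.0811 0.1738] 109.9 q6 -1.86 rows>= 3
[np.float64(-0.679), np.float64(-0.386), np.float64(-0.021)] -0.0
[np.float64(-0.679), np.float64(-0.386), np.float64(-0.021)] -0.0
[np.float64(-0.679), np.float64(-0.386), np.float64(-0.021)] -0.0
```

Cup_a stands in the bowl (rim z 73.5 mm, expected 74). Now to cup_b.

Call:
{"method": "move_arm", "body": {"steps": [[-1,[-0.34,-0.19,-0.01],0],[-1,[-0.68,-0.385,-0.02],0],[-1,[-0.68,-0.385,-0.02],0]]}}

```text
time: 8.9
tcp_pos: [0.46, 0.0025, 0.1722]
ee_rot: [-0.001, 0.575, 0.818, -0.001]
contact_force: [-0.5, 0.3, -0.8]
finger_gap: 0.999
```

Call:
{"method": "move_arm", "body": {"steps": [[-1,[-0.34,-0.19,-0.01],0],[-1,[-0.68,-0.385,-0.02],0],[-1,[-0.68,-0.385,-0.02],0]]}}

```text
time: 9.28
tcp_pos: [0.4477, -0.0737, 0.1749]
ee_rot: [-0.001, 0.575, 0.818, -0.0]
contact_force: [0.2, 0.6, 0.0]
finger_gap: 1.0
```

Call:
{"method": "move_arm", "body": {"steps": [[-1,[-0.34,-0.19,-0.01],0],[-1,[-0.68,-0.385,-0.02],0],[-1,[-0.68,-0.385,-0.02],0],[-1,[-0.68,-0.385,-0.02],0]]}}

```text
time: 9.78
tcp_pos: [0.4353, -0.1488, 0.1772]
ee_rot: [-0.001, 0.574, 0.819, 0.0]
contact_force: [0.0, 0.2, -1.0]
finger_gap: 1.0
```

Run:
```python
from h import *
c=cam("wrist"); save(c,"w4.png"); f=cup(c,.436,-.15,.05,.056,.06)
t=cam("top"); cup(t,.436,-.15,.05,.056); cup(t,.473,.079,.074,.07,.045)
plan(f[0],f[1],.057,110)
```

```text
rim enc 0.4379 -0.1498 d 0.0561 fit [ 0.4379 -0.1498] d 0.0553 want 0.056 z 0.0496 829
rim enc 0.4347 -0.1471 d 0.0554 fit [ 0.4355 -0.1491] d 0.0545 want 0.056 z 0.0479 27
rim enc 0.4699 0.0802 d 0.0698 fit [0.4699 0.0802] d 0.0686 want 0.07 z 0.0723 82
from [ 0.4354 -0.1488  0.1775] 110.0 q6 -2.37 rows>= 3
[np.float64(-0.009), np.float64(0.01), np.float64(0.602)] 0.0
[np.float64(-0.009), np.float64(0.01), np.float64(0.602)] 0.0
```

Call:
{"method": "move_arm", "body": {"steps": [[-1,[-0.01,0.02,0.4],0],[-1,[-0.02,0.02,0.8],0],[-1,[-0.02,0.02,0.98],0],[-1,[-0.02,0.02,0.98],0]]}}

```text
time: 10.38
tcp_pos: [0.4371, -0.1504, 0.0788]
ee_rot: [-0.001, 0.574, 0.819, -0.0]
contact_force: [-0.5, 0.0, 0.4]
finger_gap: 0.998
```

Call:
{"method": "move_arm", "body": {"steps": [[-1,[0,0,0.15],0],[-1,[0,0,0.22],0],[-1,[0,0,0.22],0],[1,[0,0,0.22],0],[1,[0,0,0.22],0],[1,[0,0,0.22],0],[1,[0,0,0.22],0],[1,[0,0,0.22],0],[1,[0,0,0.22],0]]}}

```text
time: 11.5
tcp_pos: [0.4377, -0.1512, 0.058]
ee_rot: [-0.0, 0.574, 0.819, 0.0]
contact_force: [-0.1, 0.8, 2.1]
finger_gap: 0.576
```

Run:
```python
from h import *
s=bot.observe(); p=s["tcp_pos"]; print(s["tcp_pos"],s["finger_gap"]*95,s["contact_force"])
o=np.array([.4379,-.1498])-p[:2]; print("cup-tcp",o)
g=np.array([.4727,.0797])-o; plan(g[0],g[1],.19,110,[p[0],p[1],p[2]+.1,110])
```

```text
[ 0.43767192 -0.15118127  0.05802591] 54.71084501396486 [-0.10777513  0.81627176  2.1258081 ]
cup-tcp [0.00022808 0.00138127]
from [ 0.4377 -0.1512  0.158 ] 110 q6 -2.37 rows>= 3
[np.float64(0.679), np.float64(0.371), np.float64(-0.107)] 0.0
[np.float64(0.679), np.float64(0.371), np.float64(-0.107)] 0.0
[np.float64(0.679), np.float64(0.371), np.float64(-0.107)] 0.0
```

Call:
{"method": "move_arm", "body": {"steps": [[1,[0,0,-0.3],0],[1,[0,0,-0.8],0],[1,[0,0,-1],0],[1,[0,0,-1],0]]}}

```text
time: 12.0
tcp_pos: [0.4389, -0.152, 0.1598]
ee_rot: [0.002, 0.574, 0.819, 0.0]
contact_force: [-0.4, -0.9, -1.6]
finger_gap: 0.573
```

Call:
{"method": "move_arm", "body": {"steps": [[1,[0.34,0.19,-0.05],0],[1,[0.68,0.37,-0.11],0],[1,[0.68,0.37,-0.11],0]]}}

```text
time: 12.38
tcp_pos: [0.4487, -0.0731, 0.1673]
ee_rot: [-0.001, 0.573, 0.82, -0.0]
contact_force: [-1.3, -0.5, -0.3]
finger_gap: 0.578
```

Call:
{"method": "move_arm", "body": {"steps": [[1,[0.34,0.19,-0.05],0],[1,[0.68,0.37,-0.11],0],[1,[0.68,0.37,-0.11],0]]}}

```text
time: 12.75
tcp_pos: [0.4606, 0.0027, 0.1788]
ee_rot: [-0.001, 0.573, 0.82, -0.0]
contact_force: [1.0, -0.2, -1.0]
finger_gap: 0.576
```

Call:
{"method": "move_arm", "body": {"steps": [[1,[0.34,0.19,-0.05],0],[1,[0.68,0.37,-0.11],0],[1,[0.68,0.37,-0.11],0],[1,[0.68,0.37,-0.11],0],[1,[0.68,0.37,-0.11],0]]}}

```text
time: 13.38
tcp_pos: [0.4722, 0.077, 0.1902]
ee_rot: [-0.0, 0.575, 0.818, -0.001]
contact_force: [0.3, 0.4, -1.3]
finger_gap: 0.569
```

Run:
```python
from h import *
s=bot.observe(); p=s["tcp_pos"]; print(p,s["finger_gap"]*95,s["contact_force"],"target .4725 .0783")
c=cam("wrist"); save(c,"w5.png",None,1.2)
P=cloud(c).reshape(-1,3); q=P[(np.hypot(P[:,0]-p[0],P[:,1]-p[1])<.034)]
zz=np.nanpercentile(q[:,2],[50,90,95,99]); print(zz)
cup(c,p[0],p[1],p[2]-.008,.056,.034); cup(c,.4727,.0797,.074,.07,.045)
plan(.4725,.0783,.16,110)
```

```text
[0.47220282 0.07698771 0.19016911] 54.07869839703896 [ 0.33453968  0.38701314 -1.30027526] target .4725 .0783
[0.26768089 0.29371016 0.29557107 0.29699941]
rim enc 0.4663 0.0748 d 0.065 fit [0.4726 0.0769] d 0.058 want 0.056 z 0.1818 1879
rim enc 0.4727 0.0798 d 0.07 fit [0.4727 0.0797] d 0.0695 want 0.07 z 0.0736 594
from [0.4723 0.0771 0.1904] 109.8 q6 -1.87 rows>= 2
[np.float64(0.01), np.float64(0.006), np.float64(0.304)] -0.003
```

View pics/w5.png

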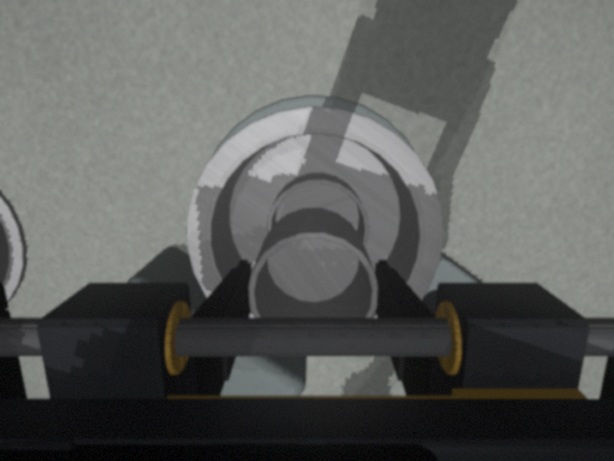

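Wrist view: cup_b in the jaws at (313,275), lined up over cup_a at (317,215) in the bowl. I lower it into a.

Call:
{"method": "move_arm", "body": {"steps": [[1,[0.019,0.007,0.2],0],[1,[0.019,0.007,0.4],0],[1,[0.019,0.007,0.5],0],[1,[0.019,0.007,0.6],0],[1,[0.019,0.007,0.7],0],[1,[0.019,0.007,0.8],0],[1,[0.019,0.007,0.88],0],[1,[0.019,0.007,0.92],0],[1,[0.019,0.007,0.93],0],[1,[0.019,0.007,0.93],0]]}}

```text
time: 14.68
tcp_pos: [0.4728, 0.0803, 0.0982]
ee_rot: [0.0, 0.574, 0.819, 0.0]
contact_force: [-0.4, -0.0, -0.5]
finger_gap: 0.572
```

Run:
```python
from h import *
s=bot.observe(); p=s["tcp_pos"]; print(p,s["finger_gap"]*95,s["contact_force"])
```

```text
[0.47276402 0.08031446 0.09821402] 54.32431993664113 [-0.38176401 -0.00643483 -0.53866317]
```

Call:
{"method": "move_arm", "body": {"steps": [[1,[0,0,0.01],0],[-0.58,[0,0,0.01],0],[-0.58,[0,0,0.01],0],[-0.58,[0,0,0.01],0],[-0.58,[0,0,-0.2],0],[-0.58,[0,0,-0.6],0],[-0.58,[0,0,-0.9],0],[-0.58,[0,0,-0.9],0]]}}

```text
time: 15.68
tcp_pos: [0.4744, 0.0804, 0.1911]
ee_rot: [0.002, 0.574, 0.819, 0.002]
contact_force: [0.4, -0.0, -0.4]
finger_gap: 0.794
```

Run:
```python
from h import *
c=cam("wrist"); save(c,"w6.png"); f=cup(c,.4727,.079,.089,.056,.04); cup(c,.4727,.079,.074,.07,.045)
P=cloud(c).reshape(-1,3); q=P[np.hypot(P[:,0]-.4727,P[:,1]-.079)<.02]; print("b floor z",np.nanmedian(q[:,2]))
plan(.415,-.273,.2,110)
```

```text
rim enc 0.474 0.0802 d 0.0563 fit [0.474  0.0799] d 0.0554 want 0.056 z 0.0885 1006
rim enc 0.4728 0.0796 d 0.0702 fit [0.4727 0.0797] d 0.0694 want 0.07 z 0.0737 1301
b floor z 0.042054593707220866
from [0.4732 0.0803 0.1889] 109.9 q6 -1.86 rows>= 3
[np.float64(-0.781), np.float64(-0.438), np.float64(-0.028)] -0.0
[np.float64(-0.781), np.float64(-0.438), np.float64(-0.028)] -0.0
[np.float64(-0.781), np.float64(-0.438), np.float64(-0.028)] -0.0
[np.float64(-0.78), np.float64(-0.439), np.float64(-0.028)] -0.0
```

Cup_b is nested (rim 88.5 mm, inner floor 42.0, both as they must be). Now cup_d.

Call:
{"method": "move_arm", "body": {"steps": [[-0.58,[-0.39,-0.22,-0.01],0],[-0.58,[-0.78,-0.44,-0.03],0],[-0.58,[-0.78,-0.44,-0.03],0]]}}

```text
time: 16.1
tcp_pos: [0.4566, -0.0097, 0.189]
ee_rot: [-0.001, 0.576, 0.818, -0.001]
contact_force: [-0.6, -0.1, 0.2]
finger_gap: 0.79
```

Call:
{"method": "move_arm", "body": {"steps": [[-0.58,[-0.39,-0.22,-0.01],0],[-0.58,[-0.78,-0.44,-0.03],0],[-0.58,[-0.78,-0.44,-0.03],0]]}}

```text
time: 16.48
tcp_pos: [0.4424, -0.0973, 0.1927]
ee_rot: [-0.001, 0.575, 0.818, -0.0]
contact_force: [-0.0, 0.4, -0.8]
finger_gap: 0.79
```

Call:
{"method": "move_arm", "body": {"steps": [[-0.58,[-0.39,-0.22,-0.01],0],[-0.58,[-0.78,-0.44,-0.03],0],[-0.58,[-0.78,-0.44,-0.03],0]]}}

```text
time: 16.85
tcp_pos: [0.4282, -0.185, 0.1961]
ee_rot: [-0.001, 0.575, 0.818, 0.0]
contact_force: [0.0, 0.3, 0.1]
finger_gap: 0.789
```

Call:
{"method": "move_arm", "body": {"steps": [[-0.58,[-0.39,-0.22,-0.01],0],[-0.58,[-0.78,-0.44,-0.03],0],[-0.58,[-0.78,-0.44,-0.03],0],[-0.58,[-0.78,-0.44,-0.03],0]]}}

```text
time: 17.35
tcp_pos: [0.4139, -0.2712, 0.1991]
ee_rot: [-0.001, 0.573, 0.819, 0.001]
contact_force: [-0.3, 0.3, -0.0]
finger_gap: 0.792
```

Run:
```python
from h import *
c=cam("wrist"); save(c,"w7.png"); f=cup(c,.417,-.273,.074,.028,.04)
t=cam("top"); cup(t,.415,-.273,.074,.028,.04); cup(t,.473,.079,.089,.056,.045); save(t,"t7.png",None,1.5)
plan(f[0],f[1],.077,110)
```

```text
rim enc 0.4164 -0.2734 d 0.0283 fit [ 0.4163 -0.2734] d 0.0274 want 0.028 z 0.0735 388
few 6
rim enc 0.4716 0.0808 d 0.0562 fit [0.4716 0.0804] d 0.0545 want 0.056 z 0.0876 64
from [ 0.4139 -0.2712  0.1994] 110.1 q6 -2.61 rows>= 3
[np.float64(-0.014), np.float64(0.007), np.float64(0.612)] 0.001
[np.float64(-0.014), np.float64(0.007), np.float64(0.612)] 0.001
```

View pics/t7.png

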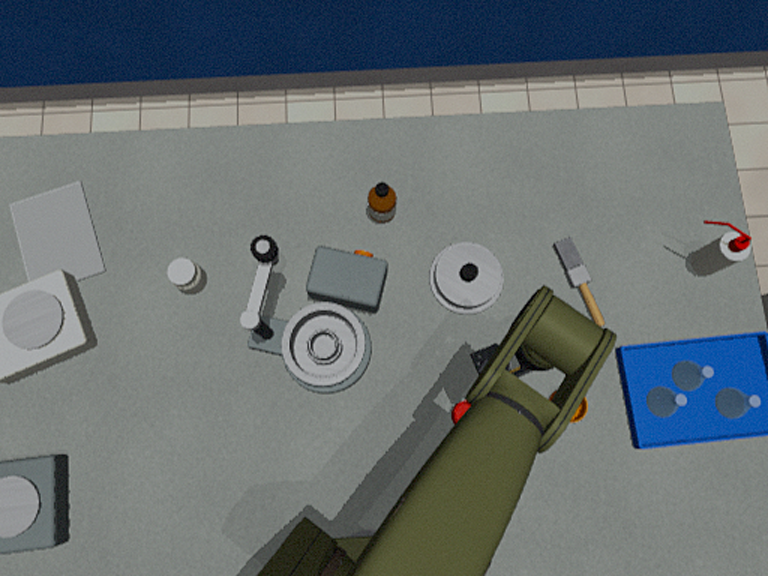

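Top view: cups a and b are nested in the bowl at (325,345), and the earlier hidden bench area shows no cup_c. I grip cup_d.

Call:
{"method": "move_arm", "body": {"steps": [[-0.58,[-0.02,0.01,0.3],0],[-0.58,[-0.028,0.014,0.7],0],[-0.58,[-0.028,0.014,0.98],0],[-0.58,[-0.028,0.014,0.98],0]]}}

```text
time: 17.95
tcp_pos: [0.4145, -0.2726, 0.0993]
ee_rot: [-0.003, 0.573, 0.819, 0.0]
contact_force: [0.0, 0.2, 0.3]
finger_gap: 0.794
```

Call:
{"method": "move_arm", "body": {"steps": [[-0.58,[0,0,0.15],0],[-0.58,[0,0,0.24],0],[-0.58,[0,0,0.24],0],[1,[0,0,0.24],0],[1,[0,0,0.24],0],[1,[0,0,0.24],0],[1,[0,0,0.24],0],[1,[0,0,0.24],0],[1,[0,0,0.24],0]]}}

```text
time: 19.08
tcp_pos: [0.4158, -0.2752, 0.0779]
ee_rot: [-0.0, 0.574, 0.819, -0.0]
contact_force: [-0.2, 0.3, -0.5]
finger_gap: 0.282
```

Run:
```python
from h import *
s=bot.observe(); p=s["tcp_pos"]; print(p,s["finger_gap"]*95,s["contact_force"])
plan(.473,.079,.21,110,[p[0],p[1],p[2]+.1,110])
```

```text
[ 0.41579026 -0.27518619  0.07794089] 26.791884993658048 [-0.23550506  0.3428446  -0.50372906]
from [ 0.4158 -0.2752  0.1779] 110 q6 -2.61 rows>= 3
[np.float64(0.783), np.float64(0.437), np.float64(-0.08)] 0.0
[np.float64(0.783), np.float64(0.437), np.float64(-0.08)] 0.0
[np.float64(0.783), np.float64(0.437), np.float64(-0.08)] 0.0
[np.float64(0.783), np.float64(0.437), np.float64(-0.08)] 0.0
```

Call:
{"method": "move_arm", "body": {"steps": [[1,[0,0,-0.3],0],[1,[0,0,-0.8],0],[1,[0,0,-1],0],[1,[0,0,-1],0]]}}

```text
time: 19.58
tcp_pos: [0.4168, -0.276, 0.18]
ee_rot: [0.002, 0.574, 0.819, -0.0]
contact_force: [0.3, -0.7, -1.3]
finger_gap: 0.28
```

Call:
{"method": "move_arm", "body": {"steps": [[1,[0.39,0.22,-0.04],0],[1,[0.78,0.437,-0.08],0],[1,[0.78,0.437,-0.08],0]]}}

```text
time: 19.95
tcp_pos: [0.4297, -0.1847, 0.1841]
ee_rot: [-0.001, 0.573, 0.82, -0.0]
contact_force: [-0.1, -0.9, -0.2]
finger_gap: 0.28
```

Call:
{"method": "move_arm", "body": {"steps": [[1,[0.39,0.22,-0.04],0],[1,[0.78,0.437,-0.08],0],[1,[0.78,0.437,-0.08],0]]}}

```text
time: 20.32
tcp_pos: [0.4445, -0.0975, 0.1928]
ee_rot: [-0.001, 0.573, 0.82, -0.0]
contact_force: [0.5, -0.4, -1.0]
finger_gap: 0.279
```

Call:
{"method": "move_arm", "body": {"steps": [[1,[0.39,0.22,-0.04],0],[1,[0.78,0.437,-0.08],0],[1,[0.78,0.437,-0.08],0]]}}

```text
time: 20.7
tcp_pos: [0.4593, -0.01, 0.2012]
ee_rot: [-0.0, 0.573, 0.82, -0.0]
contact_force: [0.2, -0.4, -0.7]
finger_gap: 0.279
```

Call:
{"method": "move_arm", "body": {"steps": [[1,[0.39,0.22,-0.04],0],[1,[0.78,0.437,-0.08],0],[1,[0.78,0.437,-0.08],0],[1,[0.78,0.437,-0.08],0],[1,[0.78,0.437,-0.08],0]]}}

```text
time: 21.32
tcp_pos: [0.4735, 0.0761, 0.2094]
ee_rot: [-0.0, 0.575, 0.818, -0.0]
contact_force: [-0.4, 0.7, -0.3]
finger_gap: 0.285
```

Run:
```python
from h import *
s=bot.observe(); p=s["tcp_pos"]; print(p,s["finger_gap"]*95,s["contact_force"])
c=cam("wrist"); save(c,"w8.png"); cup(c,.4727,.079,.089,.056,.04); cup(c,p[0],p[1],p[2]-.004,.028,.02)
t=cam("top"); cup(t,.473,.079,.089,.056,.045); bowl(t)
plan(.474,.079,.121,110)
```

```text
[0.47353035 0.07610671 0.20937113] 27.060245201566087 [-0.43188844  0.66103208 -0.32292193]
rim enc 0.4741 0.0798 d 0.0561 fit [0.474  0.0798] d 0.0554 want 0.056 z 0.0886 631
rim enc 0.4714 0.0754 d 0.0375 fit [0.4701 0.0748] d 0.0346 want 0.028 z 0.2051 1211
rim enc 0.4506 0.0877 d 0.028 fit [0.4635 0.0832] d 0.0394 want 0.056 z 0.0885 13
bowl outer [0.4731 0.0776] 0.1606 inner [0.4717 0.0791] 0.1338 276 0.09302448986971235
from [0.4736 0.0765 0.2097] 109.8 q6 -1.87 rows>= 3
[np.float64(0.022), np.float64(0.012), np.float64(0.887)] -0.004
```

Call:
{"method": "move_arm", "body": {"steps": [[1,[0.024,0.012,0.2],0],[1,[0.024,0.012,0.4],0],[1,[0.024,0.012,0.55],0],[1,[0.024,0.012,0.7],0],[1,[0.024,0.012,0.8],0],[1,[0.024,0.012,0.87],0],[1,[0.024,0.012,0.895],0],[1,[0.024,0.012,0.895],0],[1,[0.024,0.012,0.895],0]]}}

```text
time: 22.55
tcp_pos: [0.4744, 0.0804, 0.121]
ee_rot: [0.0, 0.574, 0.819, 0.0]
contact_force: [0.7, -0.1, 0.3]
finger_gap: 0.279
```

Call:
{"method": "move_arm", "body": {"steps": [[1,[0,0,0.005],0],[0.2,[0,0,0.005],0],[0.2,[0,0,0.005],0],[0.2,[0,0,0.005],0],[0.2,[0,0,-0.2],0],[0.2,[0,0,-0.6],0],[0.2,[0,0,-0.9],0],[0.2,[0,0,-0.9],0]]}}

```text
time: 23.55
tcp_pos: [0.4758, 0.0805, 0.2136]
ee_rot: [0.002, 0.574, 0.819, 0.002]
contact_force: [0.8, -0.4, -0.8]
finger_gap: 0.402
```

Run:
```python
from h import *
s=bot.observe(); p=s["tcp_pos"]; print(p,s["finger_gap"]*95,s["contact_force"])
c=cam("wrist"); save(c,"w9.png",None,1.2); cup(c,.474,.079,.116,.028,.03); cup(c,.474,.079,.089,.056,.04);cup(c,.4727,.079,.074,.07,.045); bowl(c)
plan(.613,-.224,.18,110)
```

```text
[0.47575881 0.0804893  0.21358278] 38.17594487564916 [ 0.77560333 -0.40260223 -0.81337538]
rim enc 0.4746 0.082 d 0.028 fit [0.4747 0.0821] d 0.0274 want 0.028 z 0.1156 484
rim enc 0.474 0.0799 d 0.0561 fit [0.474  0.0799] d 0.0553 want 0.056 z 0.0886 1010
rim enc 0.4728 0.0798 d 0.0701 fit [0.4726 0.0798] d 0.0692 want 0.07 z 0.0738 1138
bowl outer [0.4729 0.0777] 0.161 inner [0.4746 0.0785] 0.131 9569 0.0938024171697257
from [0.4746 0.0804 0.2114] 109.9 q6 -1.86 rows>= 3
[np.float64(-0.833), np.float64(0.066), np.float64(0.078)] -0.0
[np.float64(-0.833), np.float64(0.065), np.float64(0.078)] -0.0
[np.float64(-0.834), np.float64(0.065), np.float64(0.078)] -0.0
[np.float64(-0.834), np.float64(0.065), np.float64(0.078)] -0.0
```

View pics/w9.png

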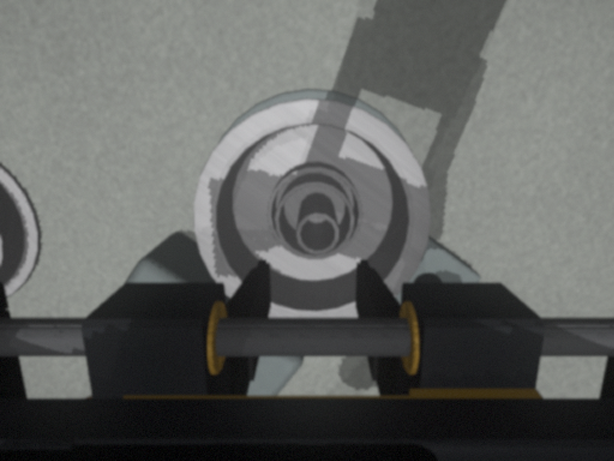

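Wrist view: three cups nested concentrically in the bowl, a, b and d, with d's rim at (316,235). Rim heights are 73.8, 88.6 and 115.6 mm, against 74, 89 and 116 expected. On to the lid.

Call:
{"method": "move_arm", "body": {"steps": [[-0.26,[-0.42,0.03,0.04],0],[-0.26,[-0.83,0.065,0.08],0],[-0.26,[-0.83,0.065,0.08],0]]}}

```text
time: 23.98
tcp_pos: [0.5078, 0.003, 0.1998]
ee_rot: [-0.002, 0.575, 0.818, -0.001]
contact_force: [0.4, 0.2, 0.4]
finger_gap: 0.618
```

Call:
{"method": "move_arm", "body": {"steps": [[-0.26,[-0.42,0.03,0.04],0],[-0.26,[-0.83,0.065,0.08],0],[-0.26,[-0.83,0.065,0.08],0]]}}

```text
time: 24.35
tcp_pos: [0.5423, -0.072, 0.1925]
ee_rot: [-0.002, 0.575, 0.818, -0.001]
contact_force: [0.1, 0.3, -0.4]
finger_gap: 0.631
```

Call:
{"method": "move_arm", "body": {"steps": [[-0.26,[-0.42,0.03,0.04],0],[-0.26,[-0.83,0.065,0.08],0],[-0.26,[-0.83,0.065,0.08],0]]}}

```text
time: 24.72
tcp_pos: [0.5769, -0.1471, 0.185]
ee_rot: [-0.001, 0.575, 0.818, -0.0]
contact_force: [-0.5, -0.2, 0.6]
finger_gap: 0.634
```

Call:
{"method": "move_arm", "body": {"steps": [[-0.26,[-0.42,0.03,0.04],0],[-0.26,[-0.83,0.065,0.08],0],[-0.26,[-0.83,0.065,0.08],0],[-0.26,[-0.83,0.065,0.08],0]]}}

```text
time: 25.22
tcp_pos: [0.6111, -0.2209, 0.178]
ee_rot: [-0.001, 0.574, 0.819, 0.0]
contact_force: [-0.5, -0.0, 0.8]
finger_gap: 0.627
```

Run:
```python
from h import *
c=cam("wrist"); save(c,"w10.png"); f=cup(c,.613,-.224,.059,.036,.03); cup(c,.613,-.224,.035,.138,.08)
plan(f[0],f[1],.055,110)
```

```text
rim enc 0.6126 -0.2239 d 0.0358 fit [ 0.6126 -0.224 ] d 0.0353 want 0.036 z 0.0589 1441
rim enc 0.6129 -0.2238 d 0.1379 fit [ 0.6128 -0.2239] d 0.1372 want 0.138 z 0.0349 16440
from [ 0.6112 -0.2209  0.1783] 110.0 q6 -2.35 rows>= 3
[np.float64(-0.017), np.float64(0.001), np.float64(0.616)] 0.0
[np.float64(-0.017), np.float64(0.001), np.float64(0.616)] 0.0
```

Call:
{"method": "move_arm", "body": {"steps": [[-0.26,[-0.03,0,0.4],0],[-0.26,[-0.033,0,0.8],0],[-0.26,[-0.033,0,0.98],0],[-0.26,[-0.033,0,0.98],0]], "grip_force": 40}}

```text
time: 25.78
tcp_pos: [0.6119, -0.2246, 0.0793]
ee_rot: [-0.001, 0.574, 0.819, -0.0]
contact_force: [0.1, -0.0, 1.0]
finger_gap: 0.631
```

Call:
{"method": "move_arm", "body": {"steps": [[-0.26,[0,0,0.15],0],[-0.26,[0,0,0.235],0],[-0.26,[0,0,0.235],0],[1,[0,0,0.235],0],[1,[0,0,0.235],0],[1,[0,0,0.235],0],[1,[0,0,0.235],0],[1,[0,0,0.235],0],[1,[0,0,0.235],0]]}}

```text
time: 26.9
tcp_pos: [0.6128, -0.2252, 0.0574]
ee_rot: [-0.001, 0.574, 0.819, 0.0]
contact_force: [-2.5, 5.3, 5.0]
finger_gap: 0.372
```

Run:
```python
from h import *
s=bot.observe(); p=s["tcp_pos"]; print(p,s["finger_gap"]*95,s["contact_force"])
o=np.array([.6127,-.224])-p[:2]; print(o); g=np.array([.4743,.0785])-o
plan(g[0],g[1],.205,110,[p[0],p[1],p[2]+.1,110])
```

```text
[ 0.61275622 -0.22521713  0.05740342] 35.30582866672811 [-2.45257281  5.34286499  4.97516897]
[-5.62219013e-05  1.21712576e-03]
from [ 0.6128 -0.2252  0.1574] 110 q6 -2.35 rows>= 3
[np.float64(0.829), np.float64(-0.066), np.float64(-0.119)] 0.0
[np.float64(0.829), np.float64(-0.066), np.float64(-0.119)] 0.0
[np.float64(0.829), np.float64(-0.066), np.float64(-0.119)] 0.0
[np.float64(0.829), np.float64(-0.066), np.float64(-0.119)] 0.0
```

Call:
{"method": "move_arm", "body": {"steps": [[1,[0,0,-0.2],0],[1,[0,0,-0.6],0],[1,[0,0,-1],0],[1,[0,0,-1],0]]}}

```text
time: 27.4
tcp_pos: [0.6154, -0.2277, 0.1621]
ee_rot: [0.005, 0.574, 0.819, 0.0]
contact_force: [0.2, -0.5, -3.2]
finger_gap: 0.372
```

Call:
{"method": "move_arm", "body": {"steps": [[1,[0.3,-0.02,-0.06],0],[1,[0.6,-0.05,-0.12],0],[1,[0.83,-0.066,-0.12],0],[1,[0.83,-0.066,-0.12],0]]}}

```text
time: 27.9
tcp_pos: [0.5771, -0.1488, 0.1672]
ee_rot: [-0.001, 0.573, 0.819, -0.0]
contact_force: [0.4, -0.3, -4.2]
finger_gap: 0.373
```

Call:
{"method": "move_arm", "body": {"steps": [[1,[0.42,-0.03,-0.06],0],[1,[0.83,-0.066,-0.12],0],[1,[0.83,-0.066,-0.12],0]]}}

```text
time: 28.28
tcp_pos: [0.5433, -0.0732, 0.1806]
ee_rot: [0.0, 0.573, 0.82, -0.0]
contact_force: [0.0, -1.0, -3.8]
finger_gap: 0.37
```

Call:
{"method": "move_arm", "body": {"steps": [[1,[0.42,-0.03,-0.06],0],[1,[0.83,-0.066,-0.12],0],[1,[0.83,-0.066,-0.12],0]]}}

```text
time: 28.65
tcp_pos: [0.5093, 0.002, 0.1929]
ee_rot: [0.0, 0.573, 0.819, 0.0]
contact_force: [0.9, -1.1, -4.1]
finger_gap: 0.372
```

Call:
{"method": "move_arm", "body": {"steps": [[1,[0.3,-0.03,-0.06],0],[1,[0.6,-0.05,-0.12],0],[1,[0.83,-0.066,-0.12],0],[1,[0.83,-0.066,-0.12],0],[1,[0.83,-0.066,-0.12],0],[1,[0.83,-0.066,-0.12],0]]}}

```text
time: 29.4
tcp_pos: [0.4753, 0.0761, 0.2047]
ee_rot: [0.0, 0.575, 0.818, -0.0]
contact_force: [0.2, -0.2, -4.0]
finger_gap: 0.368
```

Run:
```python
from h import *
s=bot.observe(); p=s["tcp_pos"]; print(p,s["finger_gap"]*95,s["contact_force"],"want .4744 .0773")
t=cam("scene"); save(t,"s11.png",(180,120,400,300),3)
plan(.4744,.0775,.152,110)
```

```text
[0.47527088 0.07613514 0.20472499] 34.920664529654985 [ 0.20172709 -0.19627555 -3.978787  ] want .4744 .0773
from [0.4752 0.0762 0.2048] 109.9 q6 -1.87 rows>= 2
[np.float64(0.014), np.float64(-0.003), np.float64(0.528)] -0.003
```

View pics/s11.png

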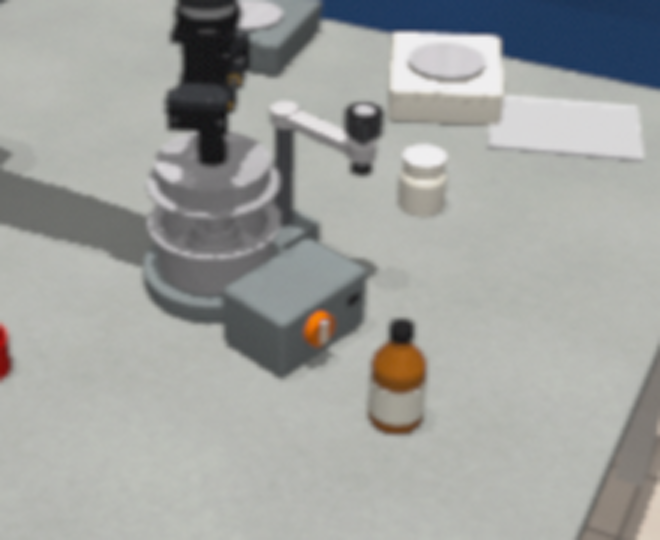

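Scene crop: the lid hangs level over the bowl at (213,175), with the cups visible below and the clamp arm clear at (320,120). I lower it onto the rim.

Call:
{"method": "move_arm", "body": {"steps": [[1,[0.012,-0.003,0.15],0],[1,[0.012,-0.003,0.3],0],[1,[0.012,-0.003,0.42],0],[1,[0.012,-0.003,0.5],0],[1,[0.012,-0.003,0.53],0],[1,[0.012,-0.003,0.53],0],[1,[0.012,-0.003,0.53],0]]}}

```text
time: 30.32
tcp_pos: [0.4745, 0.0782, 0.1525]
ee_rot: [0.001, 0.574, 0.819, 0.0]
contact_force: [-0.3, 0.5, -3.5]
finger_gap: 0.37
```

Run:
```python
from h import *
s=bot.observe(); p=s["tcp_pos"]; print(p,s["finger_gap"]*95,s["contact_force"])
```

```text
[0.4744888  0.07822454 0.15247246] 35.14827730666337 [-0.2566198   0.47769659 -3.4689245 ]
```

Still hanging about 1 mm up; I lower it a little further, release, and rise.

Call:
{"method": "move_arm", "body": {"steps": [[1,[0,0,0.012],0],[1,[0,0,0.015],0],[1,[0,0,0.015],0],[-0.26,[0,0,0.015],0],[-0.26,[0,0,0.015],0],[-0.26,[0,0,0.015],0],[-0.26,[0,0,-0.2],0],[-0.26,[0,0,-0.6],0],[-0.26,[0,0,-1],0],[-0.26,[0,0,-1],0],[-0.26,[0,0,-1],0]]}}

```text
time: 31.7
tcp_pos: [0.4737, 0.0782, 0.2512]
ee_rot: [-0.0, 0.574, 0.819, -0.0]
contact_force: [0.2, 0.5, 0.4]
finger_gap: 0.631
```

Run:
```python
from h import *
s=bot.observe(); p=s["tcp_pos"]; print(p,s["finger_gap"]*95,s["contact_force"],s["joint_positions"])
c=cam("wrist"); cup(c,.4744,.0785,.153,.036,.03); cup(c,.4744,.0785,.129,.138,.075); cup(c,.4744,.0785,.1,.16,.1); save(c,"w12.png")
for n in("top","scene"):
    t=cam(n); np.savez(f"/tmp/{n}.npz",**t); P=cloud(t).reshape(-1,3); q=P[(abs(P[:,2]-.129)<.004)&(np.hypot(P[:,0]-.474,P[:,1]-.079)<.075)]
    if len(q)>30:
        A=np.c_[q[:,:2],np.ones(len(q))]; print(n,"crown plane slope",np.linalg.lstsq(A,q[:,2],rcond=None)[0][:2],len(q))
    k=P[(P[:,2]>.236)&(P[:,2]<.25)&(np.hypot(P[:,0]-.628,P[:,1]-.166)<.04)]
    if len(k)>10: print(n,"knob",cv2.minEnclosingCircle(k[:,:2].astype(np.float32)),np.median(k[:,2]),len(k), fitc(cv2.convexHull(k[:,:2].astype(np.float32))[:,0]))
P=cloud(c).reshape(-1,3); q=P[(abs(P[:,2]-.129)<.004)&(np.hypot(P[:,0]-.474,P[:,1]-.079)<.075)]
A=np.c_[q[:,:2],np.ones(len(q))]; print("w crown plane",np.linalg.lstsq(A,q[:,2],rcond=None)[0],len(q))
```

```text
[0.47373426 0.07819906 0.25119593] 59.931298821960745 [0.19133495 0.52523586 0.42124292] [ 5.17152203e-02 -2.74832996e-01  1.99348846e+00  2.26360636e-05
  1.42382972e+00 -1.86723517e+00]
rim enc 0.4752 0.0776 d 0.0362 fit [0.4752 0.0775] d 0.0354 want 0.036 z 0.1529 1659
rim enc 0.4756 0.0776 d 0.1383 fit [0.4754 0.0776] d 0.1372 want 0.138 z 0.1289 18358
rim enc 0.4741 0.0781 d 0.1619 fit [0.4743 0.0783] d 0.161 want 0.16 z 0.0998 3008
top crown plane slope [-0.00464746  0.00058298] 467
top knob ((0.6273179054260254, 0.16615158319473267), 0.023784706369042397) 0.24180661287267857 227 (array([0.62712992, 0.16558055]), np.float64(0.02233633670943409))
scene crown plane slope [-0.00330201  0.00022562] 514
scene knob ((0.6303223371505737, 0.1657394915819168), 0.025752386078238487) 0.2434189040642244 85 (array([0.63059584, 0.16491156]), np.float64(0.024200764895655275))
w crown plane [-0.00013882  0.00033781  0.1289712 ] 18338
```

The lid is seated: boss top 152.9 mm (expected 153), flat, about 1.5 mm off centre. Next I go above the knob, turning to yaw 160 so there is clockwise range in hand.

Run:
```python
from h import *
plan(.6275,.166,.31,160)
```

```text
from [0.4732 0.0782 0.2501] 109.9 q6 -1.87 rows>= 4
[np.float64(0.15), np.float64(0.875), np.float64(-0.3)] -0.556
[np.float64(-0.235), np.float64(0.856), np.float64(-0.3)] -0.556
```

Call:
{"method": "move_arm", "body": {"steps": [[-0.6,[0,0,-0.4],0],[-0.6,[0.15,0.875,-0.4],-0.556],[-0.6,[0.15,0.875,-0.4],-0.556],[-0.6,[0.15,0.875,-0.4],-0.556],[-0.6,[0.15,0.875,-0.4],-0.556]]}}

```text
time: 32.48
tcp_pos: [0.5509, 0.1222, 0.2903]
ee_rot: [-0.001, 0.383, 0.924, -0.001]
contact_force: [-0.4, 0.6, -0.5]
finger_gap: 0.797
```

Call:
{"method": "move_arm", "body": {"steps": [[-0.6,[-0.235,0.856,-0.2],-0.556],[-0.6,[-0.235,0.856,-0.2],-0.556],[-0.6,[-0.235,0.856,-0.2],-0.556],[-0.6,[-0.235,0.856,-0.2],-0.556],[-0.6,[-0.235,0.856,-0.2],-0.556],[-0.6,[-0.235,0.856,-0.2],-0.556]]}}

```text
time: 33.22
tcp_pos: [0.628, 0.1657, 0.3119]
ee_rot: [-0.0, 0.174, 0.985, -0.0]
contact_force: [0.5, -0.2, 0.9]
finger_gap: 0.798
```

Run:
```python
from h import *
c=cam("wrist"); save(c,"w13.png",None,1.2); np.savez("/tmp/w.npz",**c)
f=cup(c,.628,.166,.244,.044,.035)
s=bot.observe(); print(s["tcp_pos"],s["joint_positions"])
P=cloud(c).reshape(-1,3); q=P[(P[:,2]>.19)&(P[:,2]<.205)&(np.hypot(P[:,0]-.56,P[:,1]-.18)<.1)]
print("bar",len(q),cv2.minAreaRect(q[:,:2].astype(np.float32)) if len(q)>5 else 0)
plan(f[0],f[1],.238,160)
```

```text
rim enc 0.6302 0.1652 d 0.0473 fit [0.6303 0.1651] d 0.0465 want 0.044 z 0.243 3244
[0.62806716 0.16577344 0.31200922] [ 1.75443599e-01  8.61729358e-02  1.55720010e+00  9.97324446e-06
  1.49817273e+00 -2.61597832e+00]
bar 4776 ((0.5536152124404907, 0.1882905811071396), (0.03408486768603325, 0.12425558269023895), 77.37071990966797)
from [0.6281 0.1658 0.312 ] 159.9 q6 -2.62 rows>= 3
[np.float64(-0.023), np.float64(0.001), np.float64(0.74)] -0.001
```

View pics/w13.png

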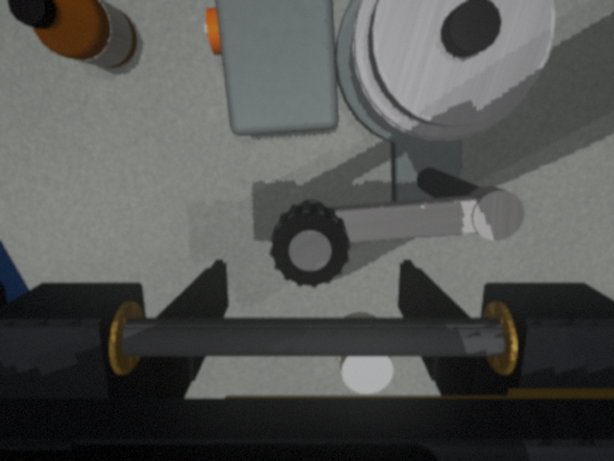

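Wrist view: knob at (310,245), the bar running to the post head at (498,214), and the lid at (465,50). I get the pivot from that head by casting a ray.

Run:
```python
from h import *
c=dict(np.load("/tmp/w.npz")); P=cloud(c)
uv=(498/1.2,214/1.2); print("cap z",P[int(uv[1]),int(uv[0])]); 
h=P[int(uv[1]),int(uv[0]),2]; q=P[(abs(P[...,2]-h)<.003)&(np.hypot(P[...,0]-P[int(uv[1]),int(uv[0]),0],P[...,1]-P[int(uv[1]),int(uv[0]),1])<.03)]
print("cap enc",cv2.minEnclosingCircle(q[:,:2].astype(np.float32)))
k=np.array([.6303,.1651]); b=np.array([.4748,.0783])
# pivot: 125 mm from both knob and bowl axis, on the far (+y) side
m=(k+b)/2; d=k-b; L=np.linalg.norm(d); n=np.array([-d[1],d[0]])/L; pv=m+n*np.sqrt(.125**2-L*L/4); print("pivot",pv,"L",L)
a0=np.degrees(np.arctan2(*(k-pv)[::-1])); a1=np.degrees(np.arctan2(*(b-pv)[::-1])); print("angles",a0,a1,"swing",np.radians(a0-a1))
```

```text
cap z [0.5093461  0.19741782 0.19968438]
cap enc ((0.5155675411224365, 0.19567452371120453), 0.024023080244660378)
pivot [0.50979036 0.19830281] L 0.1780856254726922
angles -15.403944521914077 -106.25560201521431 swing 1.585660554152267
```

Call:
{"method": "move_arm", "body": {"steps": [[-0.6,[-0.02,0,0.3],0],[-0.6,[-0.02,0,0.65],0],[-0.6,[-0.02,0,0.74],0],[-0.6,[-0.02,0,0.74],0],[1,[-0.02,0,0.74],0],[1,[-0.02,0,0.74],0],[1,[-0.02,0,0.74],0],[1,[-0.02,0,0.74],0],[1,[-0.02,0,0.74],0]], "grip_force": 20}}

```text
time: 34.4
tcp_pos: [0.63, 0.1656, 0.2385]
ee_rot: [-0.0, 0.174, 0.985, 0.0]
contact_force: [-3.2, 1.0, 3.4]
finger_gap: 0.458
```

```bash
cat >> h.py <<'E'
def lead(pv,da,n):
    "rows (1 call) rotating the held knob about pv by da deg from the current pose"
    T=T_tool(); c0=np.arctan2(T[1,0],T[0,0]); p=T[:2,3]; c,s=np.cos(c0),np.sin(c0)
    r=p-pv; print("r",np.hypot(*r)*1e3,"ang",np.degrees(np.arctan2(r[1],r[0])),"yaw",np.degrees(c0))
    out=[]
    for i in range(1,n+1):
        a=np.radians(da*i/n); rr=np.array([[np.cos(a),-np.sin(a)],[np.sin(a),np.cos(a)]])@r
        d=np.array([[c,s],[s,-c]])@(rr-r)*10; out.append([1,[round(float(d[0]),3),round(float(d[1]),3),0],round(-da*i/n/45,3)])
    print(out)
E
python3 - <<'E'
from h import *
s=bot.observe(); print(s["tcp_pos"],s["finger_gap"]*95,s["contact_force"],s["moment"])
lead(np.array([.5096,.198]),-40,8)
E
```

```text
[0.62997816 0.16555453 0.23853968] 43.47973990047085 [-3.18503746  0.97625605  3.35174352] [0.24984418 0.37076879 0.06545227]
r 124.67401318788168 ang -15.084450106008598 yaw 159.99200096951427
[[1, [-0.005, -0.109, 0], 0.111], [1, [0.0, -0.217, 0], 0.222], [1, [0.015, -0.325, 0], 0.333], [1, [0.038, -0.431, 0], 0.444], [1, [0.071, -0.535, 0], 0.556], [1, [0.113, -0.635, 0], 0.667], [1, [0.163, -0.732, 0], 0.778], [1, [0.222, -0.823, 0], 0.889]]
```

Knob held (43.5 mm), 124.7 mm from the pivot as it must be. I lead it round, turning with it.

Call:
{"method": "move_arm", "body": {"steps": [[1,[-0.005,-0.109,0],0.111],[1,[0,-0.217,0],0.222],[1,[0.015,-0.325,0],0.333],[1,[0.038,-0.431,0],0.444],[1,[0.071,-0.535,0],0.556],[1,[0.113,-0.635,0],0.667],[1,[0.163,-0.732,0],0.778],[1,[0.222,-0.823,0],0.889],[1,[0.222,-0.823,0],0.889]]}}

```text
time: 35.52
tcp_pos: [0.5805, 0.0961, 0.2385]
ee_rot: [-0.001, 0.5, 0.866, 0.0]
contact_force: [-4.3, 2.5, 3.9]
finger_gap: 0.456
```

Run:
```python
from h import *
s=bot.observe(); print(s["tcp_pos"],s["finger_gap"]*95,s["contact_force"],s["moment"])
lead(np.array([.5096,.198]),-44,9)
```

```text
[0.58052084 0.09614917 0.23847195] 43.29866344807361 [-4.26658598  2.54834407  3.94448192] [ 0.70058472  0.70808007 -0.06356101]
r 124.11026781766574 ang -55.14970616575207 yaw 120.02690519810592
[[1, [-0.004, -0.106, 0], 0.109], [1, [0.0, -0.212, 0], 0.217], [1, [0.014, -0.317, 0], 0.326], [1, [0.036, -0.42, 0], 0.435], [1, [0.068, -0.521, 0], 0.543], [1, [0.107, -0.619, 0], 0.652], [1, [0.155, -0.714, 0], 0.76], [1, [0.211, -0.804, 0], 0.869], [1, [0.275, -0.888, 0], 0.978]]
```

Call:
{"method": "move_arm", "body": {"steps": [[1,[-0.004,-0.106,0],0.109],[1,[0,-0.212,0],0.217],[1,[0.014,-0.317,0],0.326],[1,[0.036,-0.42,0],0.435],[1,[0.068,-0.521,0],0.543],[1,[0.107,-0.619,0],0.652],[1,[0.155,-0.714,0],0.76],[1,[0.211,-0.804,0],0.869],[1,[0.275,-0.888,0],0.978],[1,[0.275,-0.888,0],0.978]]}}

```text
time: 36.78
tcp_pos: [0.4908, 0.0755, 0.2385]
ee_rot: [-0.0, 0.787, 0.616, 0.001]
contact_force: [-1.3, 3.3, 3.0]
finger_gap: 0.457
```

Run:
```python
from h import *
s=bot.observe(); print(s["tcp_pos"],s["finger_gap"]*95,s["contact_force"],s["moment"])
lead(np.array([.5096,.198]),-10,3)
```

```text
[0.4907628  0.07551176 0.23845603] 43.44259723784722 [-1.30260118  3.30828832  2.97646605] [ 0.67870959  0.10403484 -0.06612806]
r 123.92824253108945 ang -98.74289764358126 yaw 76.10345003793435
[[1, [-0.004, -0.072, 0], 0.074], [1, [-0.005, -0.144, 0], 0.148], [1, [-0.001, -0.216, 0], 0.222]]
```

Call:
{"method": "move_arm", "body": {"steps": [[1,[-0.004,-0.072,0],0.074],[1,[-0.005,-0.12,0],0.12],[1,[-0.005,-0.144,0],0.148],[1,[-0.005,-0.16,0],0.165],[1,[-0.005,-0.16,0],0.165]]}}

```text
time: 37.4
tcp_pos: [0.4757, 0.0787, 0.2385]
ee_rot: [0.0, 0.826, 0.563, 0.001]
contact_force: [3.5, 3.7, 2.0]
finger_gap: 0.462
```

Run:
```python
from h import *
s=bot.observe(); print(s["tcp_pos"],s["finger_gap"]*95,s["contact_force"],s["moment"],s["joint_positions"])
lead(np.array([.5096,.198]),-2,2)
```

```text
[0.47568595 0.07870919 0.23851088] 43.90855590716596 [3.48285153 3.660479   1.98213335] [ 0.77322713 -0.77500727  0.00592328] [ 5.21743706e-02 -2.64656721e-01  2.00655479e+00  7.18403268e-04
  1.39768402e+00 -1.14493031e+00]
r 124.01798466783887 ang -105.87030393903144 yaw 68.58206182161297
[[1, [-0.002, -0.022, 0], 0.022], [1, [-0.003, -0.043, 0], 0.044]]
```

Call:
{"method": "move_arm", "body": {"steps": [[1,[-0.002,-0.02,0],0.02],[1,[-0.002,-0.03,0],0.03],[1,[-0.002,-0.03,0],0.03]]}}

```text
time: 37.78
tcp_pos: [0.4738, 0.0793, 0.2385]
ee_rot: [0.001, 0.833, 0.554, 0.002]
contact_force: [7.4, 2.2, 0.2]
finger_gap: 0.458
```

Run:
```python
from h import *
s=bot.observe(); print(s["tcp_pos"],s["finger_gap"]*95,s["contact_force"],s["moment"])
lead(np.array([.5096,.198]),-2,2)
```

```text
[0.473819   0.07927206 0.23852985] 43.469181986185845 [7.39854959 2.16726985 0.21088501] [ 0.52046366 -1.43502796  0.03632053]
r 124.0024387439042 ang -106.77121327862226 yaw 67.2409008219294
[[1, [-0.002, -0.022, 0], 0.022], [1, [-0.004, -0.043, 0], 0.044]]
```

The side force rises to 7 N at -106.8°, so the arm is at its stop. Now screwing, first stroke of about 220°.

Call:
{"method": "move_arm", "body": {"steps": [[1,[0,0,0.002],0.22],[1,[0,0,0.004],0.44],[1,[0,0,0.005],0.66],[1,[0,0,0.007],0.88],[1,[0,0,0.0075],1],[1,[0,0,0.0075],1]], "grip_force": 25}}

```text
time: 38.52
tcp_pos: [0.474, 0.0795, 0.2378]
ee_rot: [0.0, 0.981, 0.193, 0.003]
contact_force: [7.8, 3.7, 0.3]
finger_gap: 0.46
```

Run:
```python
from h import *
s=bot.observe(); print(s["tcp_pos"],s["finger_gap"]*95,s["contact_force"],s["moment"],s["joint_positions"][5])
c=cam("wrist"); save(c,"w14.png",None,1.2)
```

```text
[0.4740328  0.0794777  0.23775823] 43.68281782491429 [7.75814176 3.70577477 0.32840973] [ 0.63709862 -1.60330742  0.00873903] -0.3333054178061204
```

View pics/w14.png

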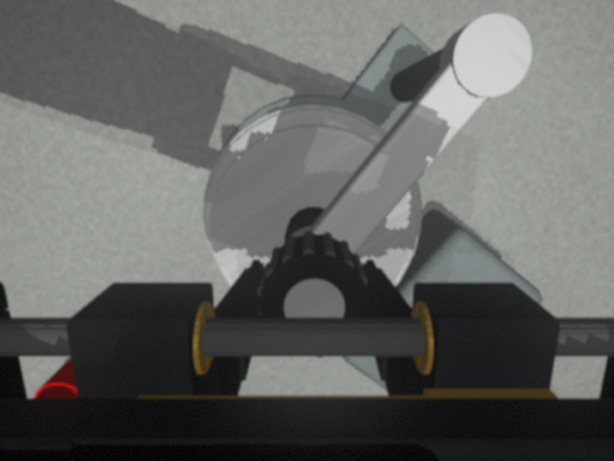

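Wrist view: the jaws hold the knob at (315,295), and the bar runs from it to the post head at (495,55), over the lid. I carry on with the stroke.

Call:
{"method": "move_arm", "body": {"steps": [[1,[0,0,0.002],0.22],[1,[0,0,0.004],0.44],[1,[0,0,0.005],0.66],[1,[0,0,0.007],0.88],[1,[0,0,0.0075],1],[1,[0,0,0.0075],1]]}}

```text
time: 39.33
tcp_pos: [0.4743, 0.0795, 0.237]
ee_rot: [-0.001, 0.98, -0.198, 0.003]
contact_force: [9.2, 3.0, -0.6]
finger_gap: 0.456
```

Call:
{"method": "move_arm", "body": {"steps": [[1,[0,0,0.002],0.22],[1,[0,0,0.004],0.44],[1,[0,0,0.005],0.66],[1,[0,0,0.007],0.88],[1,[0,0,0.0075],1],[1,[0,0,0.0075],1]]}}

```text
time: 40.08
tcp_pos: [0.4745, 0.0793, 0.2363]
ee_rot: [-0.002, 0.83, -0.558, 0.003]
contact_force: [10.4, 3.0, -1.1]
finger_gap: 0.458
```

Call:
{"method": "move_arm", "body": {"steps": [[1,[0,0,0.002],0.22],[1,[0,0,0.004],0.44],[1,[0,0,0.005],0.66],[1,[0,0,0.007],0.88],[1,[0,0,0.0075],1],[1,[0,0,0.0075],1]]}}

```text
time: 40.83
tcp_pos: [0.4746, 0.079, 0.2356]
ee_rot: [0.003, -0.553, 0.833, -0.002]
contact_force: [9.0, 1.9, -2.5]
finger_gap: 0.459
```

Call:
{"method": "move_arm", "body": {"steps": [[1,[0,0,0.002],0.22],[1,[0,0,0.004],0.44],[1,[0,0,0.005],0.66],[1,[0,0,0.006],0.84],[1,[0,0,0.006],0.84],[1,[0,0,0.006],0.84]]}}

```text
time: 41.58
tcp_pos: [0.4744, 0.0788, 0.2349]
ee_rot: [0.003, -0.254, 0.967, -0.001]
contact_force: [9.7, 1.2, -1.0]
finger_gap: 0.459
```

Run:
```python
from h import *
s=bot.observe(); print(s["tcp_pos"],s["finger_gap"]*95,s["contact_force"],s["moment"],s["joint_positions"][5])
```

```text
[0.4744347  0.07881183 0.23489888] 43.61587335759116 [ 9.71285647  1.19043002 -1.01005623] [ 0.38721592 -1.79706007 -0.05988594] 2.6821345494722637
```

Call:
{"method": "move_arm", "body": {"steps": [[-0.6,[0,0,0],0],[-0.6,[0,0,0],0],[-0.6,[0,0,0],0],[-0.6,[0,0,0],-0.22],[-0.6,[0,0,0],-0.44],[-0.6,[0,0,0],-0.66],[-0.6,[0,0,0],-0.88],[-0.6,[0,0,0],-1],[-0.6,[0,0,0],-1]]}}

```text
time: 42.7
tcp_pos: [0.4717, 0.0792, 0.234]
ee_rot: [-0.001, -0.604, 0.797, 0.0]
contact_force: [0.1, -0.5, -0.0]
finger_gap: 0.805
```

Run:
```python
from h import *
s=bot.observe(); print(s["tcp_pos"],s["finger_gap"]*95,s["contact_force"],s["moment"],s["joint_positions"][5])
t=cam("top"); P=cloud(t).reshape(-1,3)
q=P[(P[:,2]>.19)&(P[:,2]<.205)&(np.hypot(P[:,0]-.5,P[:,1]-.15)<.08)]
if len(q)>5: print(len(q),cv2.minAreaRect(q[:,:2].astype(np.float32)))
```

```text
[0.47168162 0.079241   0.23400986] 76.51618409221744 [ 0.1306548  -0.46593428 -0.01726273] [0.0374429  0.0245678  0.05399447] 1.8984513824682798
```

Call:
{"method": "move_arm", "body": {"steps": [[-0.6,[0,0,0],-0.25],[-0.6,[0,0,0],-0.5],[-0.6,[0,0,0],-0.75],[-0.6,[0,0,0],-1],[-0.6,[0,0,0],-1]]}}

```text
time: 43.38
tcp_pos: [0.4719, 0.0793, 0.2342]
ee_rot: [0.0, 0.863, -0.505, -0.0]
contact_force: [0.3, 0.7, -0.1]
finger_gap: 0.796
```

Call:
{"method": "move_arm", "body": {"steps": [[-0.6,[0,0,0],-0.25],[-0.6,[0,0,0],-0.5],[-0.6,[0,0,0],-0.75],[-0.6,[0,0,0],-1],[-0.6,[0,0,0],-1]]}}

```text
time: 44.0
tcp_pos: [0.472, 0.0793, 0.2343]
ee_rot: [0.0, 0.991, -0.137, -0.0]
contact_force: [-0.2, 0.1, 0.3]
finger_gap: 0.799
```

Call:
{"method": "move_arm", "body": {"steps": [[-0.6,[0,0,0],-0.25],[-0.6,[0,0,0],-0.5],[-0.6,[0,0,0],-0.75],[-0.6,[0,0,0],-1],[-0.6,[0,0,0],-1]]}}

```text
time: 44.62
tcp_pos: [0.472, 0.0793, 0.2343]
ee_rot: [0.0, 0.968, 0.252, -0.0]
contact_force: [0.1, 1.3, -0.4]
finger_gap: 0.801
```

Call:
{"method": "move_arm", "body": {"steps": [[-0.6,[0,0,0],-0.25],[-0.6,[0,0,0],-0.5],[-0.6,[0,0,0],-0.75],[-0.6,[0,0,0],-1],[-0.6,[0,0,0],-1]]}}

```text
time: 45.25
tcp_pos: [0.4721, 0.0793, 0.2344]
ee_rot: [-0.0, 0.798, 0.603, 0.0]
contact_force: [-0.3, 0.8, -1.4]
finger_gap: 0.8
```

Call:
{"method": "move_arm", "body": {"steps": [[-0.6,[0,0,0],-0.25],[-0.6,[0,0,0],-0.5],[-0.6,[0,0,0],-0.75],[-0.6,[0,0,0],-1],[-0.6,[0,0,0],-1]]}}

```text
time: 45.88
tcp_pos: [0.472, 0.0793, 0.2344]
ee_rot: [-0.0, 0.506, 0.862, 0.0]
contact_force: [0.1, 0.3, -0.4]
finger_gap: 0.8
```

Call:
{"method": "move_arm", "body": {"steps": [[-0.6,[0,0,0],-0.25],[-0.6,[0,0,0],-0.5],[-0.6,[0,0,0],-0.75],[-0.6,[0,0,0],-0.93],[-0.6,[0,0,0],-0.93],[-0.6,[0,0,0],-0.93]]}}

```text
time: 46.62
tcp_pos: [0.472, 0.0793, 0.2343]
ee_rot: [-0.0, 0.165, 0.986, 0.0]
contact_force: [-0.2, -0.1, -0.3]
finger_gap: 0.797
```

Run:
```python
from h import *
s=bot.observe(); print(s["tcp_pos"],s["finger_gap"]*95,s["contact_force"],s["moment"],s["joint_positions"][5])
c=cam("wrist"); cup(c,.4745,.079,.2405,.044,.035); p=s["tcp_pos"]; yaw=np.degrees(np.arctan2(T_tool()[1,0],T_tool()[0,0]))
plan(.4742,.079,p[2],yaw)
```

```text
[0.47204183 0.07931024 0.23434861] 75.73160091801392 [-0.24618653 -0.0518271  -0.29419691] [ 1.79896381e-01 -8.00875715e-02 -1.32773944e-04] -2.755620103431658
rim enc 0.4747 0.0786 d 0.0477 fit [0.4748 0.0784] d 0.0469 want 0.044 z 0.2394 4451
from [0.472  0.0793 0.2343] 161.1 q6 -2.76 rows>= 2
[np.float64(-0.022), np.float64(0.004), np.float64(-0.0)] -0.0
```

Knob top is at 239.4 mm, 3.6 mm lower, which is 3.8 rad and agrees. I re-grip and make a full stroke.

Call:
{"method": "move_arm", "body": {"steps": [[-0.6,[-0.022,0.004,0],0],[-0.6,[-0.022,0.004,0],0],[1,[-0.022,0.004,0],0],[1,[-0.022,0.004,0],0],[1,[-0.022,0.004,0],0],[1,[-0.022,0.004,0],0],[1,[-0.022,0.004,0],0],[1,[-0.022,0.004,0.002],0.22],[1,[-0.022,0.004,0.004],0.44],[1,[-0.022,0.004,0.006],0.66],[1,[-0.022,0.004,0.007],0.88],[1,[-0.022,0.004,0.007],0.88]]}}

```text
time: 48.18
tcp_pos: [0.4743, 0.0791, 0.2337]
ee_rot: [0.0, 0.487, 0.874, 0.0]
contact_force: [1.1, -0.8, -0.2]
finger_gap: 0.455
```

Call:
{"method": "move_arm", "body": {"steps": [[1,[0,0,0.002],0.22],[1,[0,0,0.004],0.44],[1,[0,0,0.005],0.66],[1,[0,0,0.007],0.88],[1,[0,0,0.0075],1],[1,[0,0,0.0075],1]]}}

```text
time: 48.92
tcp_pos: [0.4743, 0.0793, 0.233]
ee_rot: [-0.0, 0.784, 0.621, 0.0]
contact_force: [0.2, 1.8, -0.1]
finger_gap: 0.455
```

Call:
{"method": "move_arm", "body": {"steps": [[1,[0,0,0.002],0.22],[1,[0,0,0.004],0.44],[1,[0,0,0.005],0.66],[1,[0,0,0.007],0.88],[1,[0,0,0.0075],1],[1,[0,0,0.0075],1]]}}

```text
time: 49.68
tcp_pos: [0.4745, 0.0794, 0.2322]
ee_rot: [-0.0, 0.962, 0.274, 0.0]
contact_force: [1.1, 1.8, -0.8]
finger_gap: 0.459
```

Call:
{"method": "move_arm", "body": {"steps": [[1,[0,0,0.002],0.22],[1,[0,0,0.004],0.44],[1,[0,0,0.005],0.66],[1,[0,0,0.007],0.88],[1,[0,0,0.0075],1],[1,[0,0,0.0075],1]]}}

```text
time: 50.42
tcp_pos: [0.4746, 0.0793, 0.2315]
ee_rot: [-0.0, 0.993, -0.114, 0.001]
contact_force: [3.1, 2.1, -0.7]
finger_gap: 0.457
```

Call:
{"method": "move_arm", "body": {"steps": [[1,[0,0,0.002],0.22],[1,[0,0,0.004],0.44],[1,[0,0,0.005],0.66],[1,[0,0,0.007],0.88],[1,[0,0,0.0075],1],[1,[0,0,0.0075],1]]}}

```text
time: 51.18
tcp_pos: [0.4747, 0.0792, 0.2308]
ee_rot: [-0.001, 0.874, -0.486, 0.001]
contact_force: [3.4, 2.9, -1.6]
finger_gap: 0.457
```

Call:
{"method": "move_arm", "body": {"steps": [[1,[0,0,0.002],0.22],[1,[0,0,0.004],0.44],[1,[0,0,0.005],0.66],[1,[0,0,0.007],0.88],[1,[0,0,0.0075],1],[1,[0,0,0.0075],1]]}}

```text
time: 51.92
tcp_pos: [0.4747, 0.079, 0.2301]
ee_rot: [0.001, -0.622, 0.783, -0.0]
contact_force: [3.5, 2.1, -1.9]
finger_gap: 0.459
```

Call:
{"method": "move_arm", "body": {"steps": [[1,[0,0,0.002],0.22],[1,[0,0,0.004],0.44],[1,[0,0,0.005],0.66],[1,[0,0,0.007],0.88],[1,[0,0,0.0075],1],[1,[0,0,0.0075],1]]}}

```text
time: 52.68
tcp_pos: [0.4746, 0.0789, 0.2293]
ee_rot: [0.0, -0.275, 0.962, -0.0]
contact_force: [4.1, 1.3, -1.7]
finger_gap: 0.456
```

Run:
```python
from h import *
s=bot.observe(); print(s["tcp_pos"],s["finger_gap"]*95,s["contact_force"],s["moment"],s["joint_positions"][5])
```

```text
[0.47459293 0.07889888 0.22928237] 43.32488305139957 [ 4.06746871  1.26545396 -1.70777553] [ 0.40929567 -0.86775356 -0.062288  ] 2.6386695535278
```

About 9.2 rad now. I release, turn back 135° and re-grip for the last part.

Call:
{"method": "move_arm", "body": {"steps": [[-0.6,[0,0,0],0],[-0.6,[0,0,0],0],[-0.6,[0,0,0],0],[-0.6,[0,0,0],-0.22],[-0.6,[0,0,0],-0.44],[-0.6,[0,0,0],-0.66],[-0.6,[0,0,0],-0.88],[-0.6,[0,0,0],-1],[-0.6,[0,0,0],-1]]}}

```text
time: 53.8
tcp_pos: [0.474, 0.0789, 0.2291]
ee_rot: [-0.0, -0.62, 0.785, 0.0]
contact_force: [-0.8, -0.4, 0.6]
finger_gap: 0.796
```

Call:
{"method": "move_arm", "body": {"steps": [[-0.6,[0,0,0],-0.25],[-0.6,[0,0,0],-0.5],[-0.6,[0,0,0],-0.75],[-0.6,[0,0,0],-1],[-0.6,[0,0,0],-1]]}}

```text
time: 54.42
tcp_pos: [0.4741, 0.079, 0.2291]
ee_rot: [0.0, 0.873, -0.488, -0.0]
contact_force: [-0.1, 0.0, 0.6]
finger_gap: 0.8
```

Call:
{"method": "move_arm", "body": {"steps": [[-0.6,[0,0,0],-0.25],[-0.6,[0,0,0],-0.5],[-0.6,[0,0,0],-0.75],[-0.6,[0,0,0],-1],[-0.6,[0,0,0],-1],[-0.6,[0,0,0],-1]]}}

```text
time: 55.18
tcp_pos: [0.4742, 0.079, 0.2291]
ee_rot: [0.0, 0.993, -0.118, -0.0]
contact_force: [-0.1, -0.2, 0.4]
finger_gap: 0.801
```

Run:
```python
from h import *
s=bot.observe(); print(s["tcp_pos"],s["finger_gap"]*95,s["contact_force"],s["moment"],s["joint_positions"][5])
c=cam("wrist"); cup(c,.4745,.079,.2345,.044,.035); p=s["tcp_pos"]; yaw=np.degrees(np.arctan2(T_tool()[1,0],T_tool()[0,0]))
plan(.4745,.079,p[2],yaw)
```

```text
[0.47423452 0.07898913 0.22914332] 76.12735791674295 [-0.07729907 -0.22724618  0.41218126] [-0.07270913 -0.09242339 -0.09535171] 0.2898367526731956
rim enc 0.4749 0.0788 d 0.0471 fit [0.4751 0.0798] d 0.0455 want 0.044 z 0.2342 4670
from [0.4742 0.079  0.2292] -13.5 q6 0.29 rows>= 2
[np.float64(0.002), np.float64(-0.001), np.float64(0.0)] -0.0
```

Call:
{"method": "move_arm", "body": {"steps": [[1,[0,0,0],0],[1,[0,0,0],0],[1,[0,0,0],0],[1,[0,0,0],0],[1,[0,0,0],0],[1,[0,0,0.002],0.22],[1,[0,0,0.004],0.44],[1,[0,0,0.006],0.66],[1,[0,0,0.007],0.88],[1,[0,0,0.0075],1],[1,[0,0,0.0075],1]]}}

```text
time: 56.6
tcp_pos: [0.4742, 0.0789, 0.2292]
ee_rot: [0.0, 0.874, -0.487, 0.0]
contact_force: [-2.9, -0.4, 4.3]
finger_gap: 0.455
```

Call:
{"method": "move_arm", "body": {"steps": [[1,[0,0,0.002],0.22],[1,[0,0,0.004],0.44],[1,[0,0,0.005],0.66],[1,[0,0,0.007],0.88],[1,[0,0,0.0075],1],[1,[0,0,0.0075],1]]}}

```text
time: 57.35
tcp_pos: [0.4752, 0.079, 0.2291]
ee_rot: [0.001, -0.621, 0.784, -0.001]
contact_force: [0.5, -1.6, 5.2]
finger_gap: 0.462
```

Run:
```python
from h import *
s=bot.observe(); print(s["tcp_pos"],s["finger_gap"]*95,s["contact_force"],s["moment"],s["joint_positions"][5],s["joint_torque"][5])
```

```text
[0.47522647 0.07903975 0.22906986] 43.93591691633356 [ 0.52203811 -1.5709577   5.17908665] [-0.06251097 -0.1595826   0.34104562] 1.8547449751522485 0.46984780579805374
```

Call:
{"method": "move_arm", "body": {"steps": [[1,[0,0,0.001],0.1],[1,[0,0,0.002],0.2],[1,[0,0,0.0025],0.3],[1,[0,0,0.003],0.4],[1,[0,0,0.003],0.4]]}}

```text
time: 57.98
tcp_pos: [0.475, 0.079, 0.2289]
ee_rot: [0.001, -0.491, 0.871, -0.001]
contact_force: [0.1, -0.7, 7.1]
finger_gap: 0.462
```

Run:
```python
from h import *
s=bot.observe(); print(s["tcp_pos"],s["finger_gap"]*95,s["contact_force"],s["moment"],s["joint_positions"][5],s["joint_torque"][5])
```

```text
[0.47500263 0.0789657  0.22888619] 43.910887720340035 [ 0.05028467 -0.7294374   7.07614123] [-0.06689844  0.20857741  0.27177077] 2.168860919409021 0.37229773588478565
```

Torque about z has risen to 0.3–0.47 N m, so it is either at the hard stop or jammed. I release and measure the knob's height.

Call:
{"method": "move_arm", "body": {"steps": [[-0.6,[0,0,0],0],[-0.6,[0,0,0],0],[-0.6,[0,0,0],0],[-0.6,[0,0,-0.3],0],[-0.6,[0,0,-0.7],0],[-0.6,[0,0,-0.7],0],[-0.6,[0,0,-0.7],0]]}}

```text
time: 58.85
tcp_pos: [0.4739, 0.079, 0.2964]
ee_rot: [-0.001, -0.49, 0.872, 0.0]
contact_force: [-0.0, 0.4, -0.7]
finger_gap: 0.799
```

Run:
```python
from h import *
s=bot.observe(); print(s["tcp_pos"],s["contact_force"],s["joint_positions"])
c=cam("wrist"); save(c,"w15.png",None,1.2); P=cloud(c).reshape(-1,3)
q=P[(np.hypot(P[:,0]-.4748,P[:,1]-.079)<.018)&(P[:,2]>.22)&(P[:,2]<.26)]; print("knob top z",np.median(q[:,2]),len(q)); cup(c,.4748,.079,.2335,.044,.035)
for r0,z in((.078,.129),):
    q=P[(abs(P[:,2]-z)<.006)&(np.hypot(P[:,0]-.474,P[:,1]-.079)<.075)]
    if len(q)>50:
        A=np.c_[q[:,:2]-[.474,.079],np.ones(len(q))]; print("crown plane",np.linalg.lstsq(A,q[:,2],rcond=None)[0],len(q)); print(cv2.minEnclosingCircle(q[:,:2].astype(np.float32)))
    q=P[(abs(P[:,2]-.1965)<.005)&(np.hypot(P[:,0]-.49,P[:,1]-.13)<.08)]
    if len(q)>50:
        r=cv2.minAreaRect(q[:,:2].astype(np.float32)); print("bar",r,cv2.fitLine(q[:,:2].astype(np.float32),cv2.DIST_L2,0,.01,.01).ravel(),np.median(q[:,2]))
```

```text
[0.47391509 0.07900708 0.29644933] [-0.01947047  0.36333911 -0.653412  ] [ 5.33695655e-02 -2.93580833e-01  1.93347400e+00  5.08081358e-05
  1.50292946e+00  2.17125144e+00]
knob top z 0.23413348689457036 2200
rim enc 0.4753 0.0786 d 0.0472 fit [0.4751 0.0784] d 0.0466 want 0.044 z 0.2339 3473
crown plane [-1.13464949e-05 -1.04214410e-04  1.28909119e-01] 10619
((0.47594374418258667, 0.0776355192065239), 0.06899827718734741)
bar ((0.49535274505615234, 0.15305942296981812), (0.11271263659000397, 0.032439202070236206), 71.08026885986328) [0.30746865 0.95155823 0.49951965 0.15254167] 0.19799684285579194
```

View pics/w15.png

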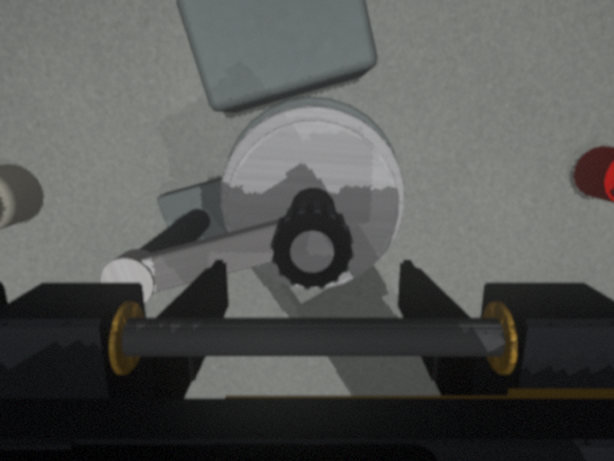

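Wrist view: the knob is free at (312,250), over the centred lid. Its top is at 234.1 mm, where home should be about 233.5, and it did not drop in the last turn. So it is either home or the pads slipped against the clamping load. I re-grip with more force and try again.

Call:
{"method": "move_arm", "body": {"steps": [[-0.6,[0.005,0,0],-0.25],[-0.6,[0.005,0,0],-0.5],[-0.6,[0.005,0,0],-0.75],[-0.6,[0.005,0,0],-1],[-0.6,[0.005,0,0],-1]], "grip_force": 60}}

```text
time: 59.52
tcp_pos: [0.4733, 0.0785, 0.2956]
ee_rot: [0.001, 0.786, -0.618, -0.001]
contact_force: [-1.4, -0.3, 0.6]
finger_gap: 0.799
```

Call:
{"method": "move_arm", "body": {"steps": [[-0.6,[0,0,0],-0.25],[-0.6,[0,0,0],-0.5],[-0.6,[0,0,0],-0.75],[-0.6,[0,0,0],-1],[-0.6,[0,0,0],-1],[-0.6,[0,0,0],-1]]}}

```text
time: 60.28
tcp_pos: [0.4738, 0.0785, 0.2968]
ee_rot: [0.0, 0.962, -0.272, -0.0]
contact_force: [-0.3, -0.6, 0.5]
finger_gap: 0.797
```

Run:
```python
from h import *
s=bot.observe(); p=s["tcp_pos"]; print(p,s["joint_positions"][5]); yaw=np.degrees(np.arctan2(T_tool()[1,0],T_tool()[0,0]))
plan(.4748,.0789,.225,yaw)
```

```text
[0.47381881 0.07853391 0.29681702] 0.6027597160231444
from [0.4738 0.0785 0.2968] -31.5 q6 0.6 rows>= 3
[np.float64(0.006), np.float64(-0.008), np.float64(0.718)] -0.0
```

Call:
{"method": "move_arm", "body": {"steps": [[-0.6,[0.006,-0.008,0.3],0],[-0.6,[0.006,-0.008,0.6],0],[-0.6,[0.006,-0.008,0.72],0],[-0.6,[0.006,-0.008,0.72],0],[1,[0.006,-0.008,0.72],0],[1,[0.006,-0.008,0.72],0],[1,[0.006,-0.008,0.72],0],[1,[0.006,-0.008,0.72],0],[1,[0.006,-0.008,0.72],0],[1,[0.006,-0.008,0.72],0]]}}

```text
time: 61.52
tcp_pos: [0.4748, 0.0792, 0.2259]
ee_rot: [-0.0, 0.963, -0.27, -0.0]
contact_force: [-2.2, 0.9, 4.3]
finger_gap: 0.455
```

Call:
{"method": "move_arm", "body": {"steps": [[1,[0,0,0.001],0.15],[1,[0,0,0.002],0.3],[1,[0,0,0.003],0.4],[1,[0,0,0.004],0.5],[1,[0,0,0.004],0.5]]}}

```text
time: 62.15
tcp_pos: [0.4744, 0.0789, 0.2258]
ee_rot: [0.001, 0.892, -0.453, -0.001]
contact_force: [-5.5, 0.2, 7.4]
finger_gap: 0.449
```

Run:
```python
from h import *
s=bot.observe(); print(s["tcp_pos"],s["finger_gap"]*95,s["contact_force"],s["moment"],s["joint_positions"][5],s["joint_torque"][5],T_tool()[:3,:3].round(3))
```

```text
[0.47437633 0.07886645 0.22582558] 42.6667918122269 [-5.49524548  0.18460229  7.38433719] [0.0392311  1.06453797 0.08756788] 0.9932311165438686 0.13497141189873219 [[ 0.59  -0.807 -0.001]
 [-0.807 -0.59  -0.   ]
 [-0.     0.001 -1.   ]]
```

Call:
{"method": "move_arm", "body": {"steps": [[1,[0,0,0.001],0.1],[1,[0,0,0.001],0.2],[1,[0,0,0.002],0.3],[1,[0,0,0.002],0.3]]}}

```text
time: 62.65
tcp_pos: [0.4749, 0.0792, 0.2259]
ee_rot: [0.0, 0.833, -0.553, 0.0]
contact_force: [-4.0, 1.2, 5.7]
finger_gap: 0.454
```

Run:
```python
from h import *
s=bot.observe(); print(s["tcp_pos"],s["finger_gap"]*95,s["contact_force"],s["moment"],s["joint_positions"][5],s["joint_torque"][5])
```

```text
[0.4749001  0.07918494 0.22587695] 43.108625568827144 [-3.99034305  1.21227784  5.70991754] [0.14910627 0.78605814 1.29959675] 1.2256011354746985 1.4058568328619003
```

Call:
{"method": "move_arm", "body": {"steps": [[1,[0,0,0.002],0.2],[1,[0,0,0.003],0.4],[1,[0,0,0.004],0.5],[1,[0,0,0.004],0.6],[1,[0,0,0.004],0.6]]}}

```text
time: 63.28
tcp_pos: [0.4769, 0.079, 0.2261]
ee_rot: [0.002, -0.681, 0.732, -0.002]
contact_force: [4.7, 1.0, 6.2]
finger_gap: 0.457
```

Run:
```python
from h import *
s=bot.observe(); print(s["tcp_pos"],s["finger_gap"]*95,s["contact_force"],s["moment"],s["joint_positions"][5],s["joint_torque"][5])
c=cam("wrist"); P=cloud(c).reshape(-1,3)
q=P[(np.hypot(P[:,0]-.4748,P[:,1]-.079)<.012)&(P[:,2]>.22)&(P[:,2]<.26)]; print("knob top z",np.median(q[:,2]),len(q)); cup(c,.4748,.079,.2335,.044,.03)
```

```text
[0.47694219 0.07896061 0.22607619] 43.405067366490975 [4.68945119 1.04209373 6.17073525] [ 0.07810155 -0.85739497  1.19240017] 1.6967698475700068 1.3194670155644417
knob top z 0.23467082945634865 1074
rim enc 0.4793 0.0786 d 0.0564 fit [0.4771 0.0794] d 0.0509 want 0.044 z 0.2338 4660
```

Even at 1.3 N m of twist (free turning takes 0.05) the knob stays put, which points to the hard stop. I check with the same height estimator on the first picture and with a side view of the pad on the boss.

Call:
{"method": "move_arm", "body": {"steps": [[-0.6,[0,0,0],0],[-0.6,[0,0,0],0],[-0.6,[0,0,0],0],[-0.6,[0,0,-0.5],0],[-0.6,[0,0,-0.86],0],[-0.6,[0,0,-0.86],0],[-0.6,[0,0,-0.86],0]]}}

```text
time: 64.2
tcp_pos: [0.4744, 0.0789, 0.3089]
ee_rot: [-0.001, -0.68, 0.734, 0.001]
contact_force: [0.3, 0.4, -0.5]
finger_gap: 0.796
```

Run:
```python
from h import *
def kz(c,x,y,n):
    P=cloud(c).reshape(-1,3); r=np.hypot(P[:,0]-x,P[:,1]-y)
    d=P[(r<.01)&(P[:,2]>.22)&(P[:,2]<.26),2]; e=P[(r>.015)&(r<.02)&(P[:,2]>.228)&(P[:,2]<.25),2]; b=P[(abs(P[:,2]-.198)<.006),2]
    print(n,"disc",np.median(d) if len(d) else 0,"ring",np.median(e) if len(e) else 0,"bar",np.median(b) if len(b) else 0,len(d),len(e))
kz(dict(np.load("/tmp/w.npz")),.6303,.1651,"start w"); c=cam("wrist"); kz(c,.4751,.0787,"now w"); print(T_tool()[:3,3])
for n in("top","scene"):
    kz(dict(np.load(f"/tmp/{n}.npz")),.6285,.1657,"start "+n)
t=cam("scene"); kz(t,.4755,.079,"now scene")
o=t["view"]@np.array([.4748,.0785,.17,1]); u=t["cx"]+t["fx"]*o[0]/-o[2]; v=t["cy"]-t["fy"]*o[1]/-o[2]; print(u,v)
u,v=int(u),int(v); save(t,"s16.png",(u-45,v-35,u+45,v+35),8)
```

```text
start w disc 0.2437779521437047 ring 0.24281445458007547 bar 0.19821875488062768 647 1117
now w disc 0.23475112048195812 ring 0.23372166010389714 bar 0.19824378408900611 622 1075
[0.47414956 0.07887027 0.30826874]
start top disc 0.2433411150413145 ring 0.24207901638744955 bar 0.1956961877399277 41 75
start scene disc 0.24517233670173144 ring 0.24264916651593216 bar 0.1976490187106223 13 29
now scene disc 0.23565377037602697 ring 0.23476364396826493 bar 0.19739328746201262 13 20
250.01446798593136 175.6757598438605
```

View pics/s16.png

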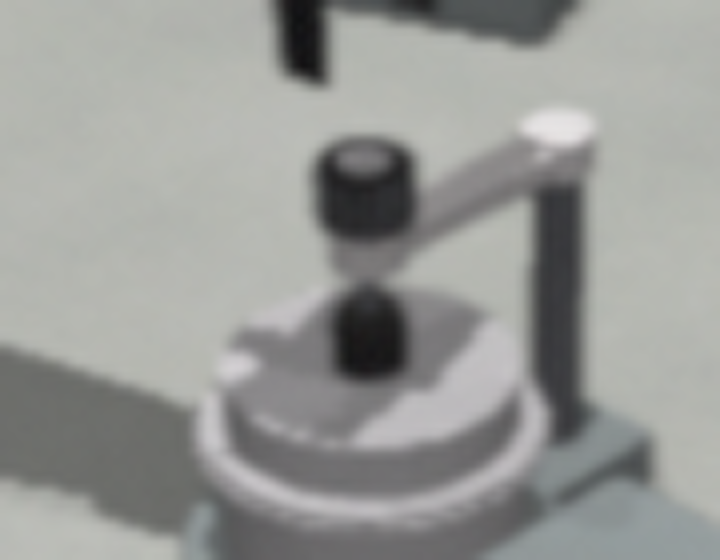

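Side crop: the pad column stands directly on the boss with no gap visible, and the arm is over the middle. In height the ring dropped only 9.1 mm. That means either the screw started about 1.5 rad down and is now home, or it is about 1.5 rad short. To settle it I look at the knob's side with the wrist camera; its underside should be 203.5 mm up when home.

Call:
{"method": "move_arm", "body": {"steps": [[-0.6,[0,-0.4,0],0],[-0.6,[0,-0.9,0.2],0],[-0.6,[0,-0.9,0.38],0],[-0.6,[0,-0.9,0.38],0],[-0.6,[0,-0.9,0.38],0],[-0.6,[0,-0.9,0.38],0]]}}

```text
time: 65.05
tcp_pos: [0.5645, 0.0723, 0.274]
ee_rot: [0.001, -0.68, 0.733, -0.001]
contact_force: [-0.4, 1.2, 0.0]
finger_gap: 0.801
```

Run:
```python
from h import *
s=bot.observe(); print(s["tcp_pos"],s["contact_force"])
c=cam("wrist"); save(c,"w17.png",None,1.2); np.savez("/tmp/side.npz",**c); P=cloud(c); T=T_tool()
r=np.hypot(P[...,0]-.4751,P[...,1]-.0787)
m=(r<.03)&(P[...,2]>.195); v,u=np.nonzero(m); print(u.min(),u.max(),v.min(),v.max())
uc=int(np.median(u[P[...,2][m]>.225]))
for vv in range(v.min()-2,v.max()+12,1): print(vv,uc,P[vv,uc].round(4),r[vv,uc].round(4),c["frame"][vv,uc])
```

```text
[0.56449209 0.07230054 0.2740115 ] [-4.14627900e-01  1.18484984e+00  7.22213978e-04]
221 292 297 328
295 261 [0.5888 0.0696 0.3522] 0.114 [45 45 46]
296 261 [0.5872 0.0697 0.3501] 0.1125 [38 38 39]
297 261 [0.4969 0.0764 0.206 ] 0.0219 [29 30 29]
298 261 [0.4963 0.0764 0.2064] 0.0214 [23 23 25]
299 261 [0.4961 0.0764 0.2074] 0.0212 [23 23 24]
300 261 [0.4959 0.0765 0.2083] 0.0209 [22 21 23]
301 261 [0.4969 0.0764 0.2112] 0.022 [22 22 22]
302 261 [0.4966 0.0764 0.212 ] 0.0217 [22 24 24]
303 261 [0.4967 0.0764 0.2133] 0.0217 [26 25 26]
304 261 [0.4968 0.0764 0.2147] 0.0218 [22 22 24]
305 261 [0.4958 0.0765 0.2144] 0.0208 [20 19 21]
306 261 [0.4973 0.0764 0.2179] 0.0223 [22 22 21]
307 261 [0.4973 0.0764 0.219 ] 0.0223 [24 23 23]
308 261 [0.4967 0.0764 0.2194] 0.0217 [20 22 19]
309 261 [0.4956 0.0765 0.2188] 0.0206 [20 22 22]
310 261 [0.4967 0.0764 0.2217] 0.0217 [24 22 24]
311 261 [0.4968 0.0764 0.223 ] 0.0218 [22 23 23]
312 261 [0.4963 0.0764 0.2234] 0.0214 [20 18 18]
313 261 [0.4964 0.0764 0.2247] 0.0215 [24 25 24]
314 261 [0.4966 0.0764 0.226 ] 0.0216 [23 22 23]
315 261 [0.4963 0.076
[... 501 characters left out ...]
0186 [27 28 30]
326 261 [0.4928 0.0767 0.2335] 0.0178 [29 25 26]
327 261 [0.4917 0.0768 0.233 ] 0.0167 [27 26 26]
328 261 [0.4914 0.0768 0.2336] 0.0164 [31 28 26]
329 261 [0.585  0.0699 0.36  ] 0.1102 [41 36 24]
330 261 [0.5853 0.0699 0.3608] 0.1106 [49 41 27]
331 261 [0.5854 0.0699 0.3613] 0.1106 [45 38 22]
332 261 [0.5901 0.0695 0.3679] 0.1154 [36 31 24]
333 261 [0.5904 0.0695 0.3685] 0.1156 [27 23 24]
334 261 [0.5901 0.0695 0.3685] 0.1154 [19 19 21]
335 261 [0.59   0.0695 0.3686] 0.1153 [18 19 21]
336 261 [0.5901 0.0695 0.369 ] 0.1153 [21 21 24]
337 261 [0.591  0.0695 0.3705] 0.1162 [19 16 19]
338 261 [0.5908 0.0695 0.3705] 0.116 [20 19 23]
339 261 [0.5893 0.0696 0.3689] 0.1145 [19 19 21]
```

Call:
{"method": "move_arm", "body": {"steps": [[-0.6,[0.5,0,0],0],[-0.6,[1,0,0],0],[-0.6,[1,0.45,0],0],[-0.6,[1,0.85,0.1],0],[-0.6,[1,0.85,0.1],0],[-0.6,[1,0.85,0.1],0]]}}

```text
time: 65.85
tcp_pos: [0.4729, -0.0212, 0.2636]
ee_rot: [0.001, -0.68, 0.733, -0.001]
contact_force: [0.4, -0.2, 0.4]
finger_gap: 0.801
```

Run:
```python
from h import *
print(T_tool()[:3,3])
c=cam("wrist"); save(c,"w18.png",None,1.2); np.savez("/tmp/side.npz",**c); P=cloud(c)
r=np.hypot(P[...,0]-.4751,P[...,1]-.0787)
side=(r>.0195)&(r<.0245)&(P[...,2]>.19)&(P[...,2]<.245); v,u=np.nonzero(side); print("side px",u.min(),u.max(),v.min(),v.max(),len(u))
z=P[...,2][side]; print("z hist",[(round(a,4),int(n)) for n,a in zip(*np.histogram(z,np.arange(.19,.24,.0015)))])
top=(r<.019)&(P[...,2]>.225); print("ring",np.median(P[...,2][top&(r>.014)]),"disc",np.median(P[...,2][top&(r<.009)]))
vc=int(np.median(v))
for vv in(vc-6,vc,vc+6):
    us=np.nonzero(side[vv])[0]; print(vv,us.min(),us.max(),"end z",P[vv,us.min()-3:us.min()+3,2].round(4),P[vv,us.max()-3:us.max()+4,2].round(4))
```

```text
[ 0.47292029 -0.02115101  0.26363133]
side px 46 143 187 259 2275
z hist [(np.float64(0.19), 0), (np.float64(0.1915), 0), (np.float64(0.193), 0), (np.float64(0.1945), 0), (np.float64(0.196), 0), (np.float64(0.1975), 0), (np.float64(0.199), 0), (np.float64(0.2005), 0), (np.float64(0.202), 2), (np.float64(0.2035), 22), (np.float64(0.205), 63), (np.float64(0.2065), 72), (np.float64(0.208), 73), (np.float64(0.2095), 81), (np.float64(0.211), 75), (np.float64(0.2125), 75), (np.float64(0.214), 83), (np.float64(0.2155), 76), (np.float64(0.217), 96), (np.float64(0.2185), 69), (np.float64(0.22), 97), (np.float64(0.2215), 79), (np.float64(0.223), 103), (np.float64(0.2245), 89), (np.float64(0.226), 103), (np.float64(0.2275), 100), (np.float64(0.229), 100), (np.float64(0.2305), 133), (np.float64(0.232), 379), (np.float64(0.2335), 299), (np.float64(0.235), 6), (np.float64(0.2365), 0), (np.float64(0.238), 0)]
ring 0.23372834416527521 disc 0.23472071246179016
203 63 136 end z [0.1967 0.1973 0.1983 0.2319 0.2311 0.2312] [0.2095 0.2079 0.207  0.2055 0.1904 0.1888 0.1888]
209 59 137 end z [0.1985 0.1978 0.1966 0.233  0.2337 0.2348] [0.2086 0.2081 0.2065 0.2047 0.1946 0.1931 0.1903]
215 50 142 end z [0.1983 0.1969 0.1993 0.2316 0.2316 0.2327] [0.2109 0.2091 0.2073 0.2046 0.1874 0.1832 0.1813]
```

Run:
```python
from h import *
c=dict(np.load("/tmp/side.npz")); P=cloud(c); Z=P[...,2]
r=np.hypot(P[...,0]-.4751,P[...,1]-.0787)
wall=(r>.0195)&(r<.0245)&(Z<.2315)&(Z>.2)
E=[];S=[]
for v in range(185,260):
    us=np.nonzero(wall[v,90:160])[0]+90
    if len(us)<8: continue
    k=np.polyfit(us,Z[v,us],1); uend=us.max()
    if np.diff(us).max()>1: pass
    E.append(np.polyval(k,uend+.5)); S.append((v,len(us),uend,round(k[0]*1e3,2),round(E[-1],4),round(float(r[v,uend]),4)))
for s in S: print(*s)
bar=(abs(Z-.198)<.004)&(np.hypot(P[...,0]-.5,P[...,1]-.15)<.05); print("bar",np.median(Z[bar]),bar.sum())
boss=(abs(Z-.129)<.004); print("crown",np.median(Z[boss]),boss.sum())
```

```text
187 8 112 -0.01 0.2057 0.0234
188 13 113 -0.04 0.2075 0.0232
189 22 114 -0.11 0.2073 0.0226
190 26 115 -0.23 0.2075 0.0213
191 28 117 -0.3 0.2076 0.0219
192 35 125 -0.37 0.2051 0.023
193 37 126 -0.4 0.2056 0.0236
194 37 126 -0.41 0.2069 0.0228
195 37 126 -0.45 0.2081 0.023
196 37 126 -0.48 0.2092 0.0224
197 39 128 -0.57 0.2076 0.0219
198 39 129 -0.63 0.2072 0.0215
199 37 130 -0.64 0.2077 0.0222
200 37 131 -0.68 0.2071 0.0223
201 39 135 -0.7 0.205 0.0232
202 41 136 -0.7 0.2055 0.0234
203 40 136 -0.72 0.2061 0.0235
204 32 136 -0.79 0.2061 0.0237
205 28 136 -0.8 0.2072 0.0229
206 28 136 -0.81 0.2076 0.0216
207 27 136 -0.82 0.2081 0.0215
208 29 137 -0.86 0.2077 0.0215
209 29 137 -0.86 0.2083 0.0215
210 29 138 -0.94 0.2069 0.0213
211 28 138 -0.97 0.2074 0.0219
212 28 140 -1.05 0.2051 0.023
213 29 141 -1.08 0.2041 0.0231
214 24 142 -1.15 0.2035 0.0239
215 24 142 -1.09 0.2048 0.0232
216 23 142 -1.05 0.2058 0.0236
217 21 141 -1.01 0.2077 0.0231
218 20 140 -0.97 0.2096 0.0235
219 21 140 -1.01 0.2099 0.0216
220 20 140 -1.06 0.2096 0.022
221 20 140 -1.12 0.2094 0.0217
222 19 140 -1.21 0.2093 0.0218
223 20 140 -1.24 0.209 0.0219
224 20 141 -1.38 0.2068 0.0222
225 20 142 -1.5 0.2047 0.0229
226 20 143 -1.56 0.2031 0.0232
227 19 143 -1.59 0.2032 0.0237
228 17 143 -1.61 0.2035 0.0236
229 16 142 -1.58 0.2053 0.0235
230 14 141 -1.31 0.2085 0.0233
231 13 140 -1.18 0.2108 0.0237
232 13 139 -1.22 0.2124 0.0233
233 13 138 -1.2 0.2144 0.0237
234 14 138 -1.44 0.2125 0.0219
235 14 138 -1.57 0.2112 0.0217
236 13 138 -1.73 0.2105 0.0221
237 13 139 -1.97 0.2066 0.0229
238 15 139 -2.05 0.2057 0.0233
239 13 139 -2.37 0.2034 0.0236
240 13 138 -2.21 0.206 0.0236
241 10 137 -2.77 0.2058 0.0234
242 9 136 -2.66 0.2077 0.0235
bar 0.19782946839817023 2164
crown 0.12892936923574735 12832
```

The ribs' lower edge is at 203.1–203.5 mm and the ring top at 233.7, so the knob is 30 mm tall as specified and stands at its home height (203.5 to 233.5). With the 1.3 N m stop, I conclude that the screw is home and began about 1.5 rad down. I back away for a last check.

Call:
{"method": "move_arm", "body": {"steps": [[-0.6,[0.3,0,-0.5],0],[-0.6,[0.8,0,-0.9],0],[-0.6,[0.8,0,-0.9],0],[-0.6,[0.8,0,-0.9],0],[-0.6,[0.8,0,-0.9],0]]}}

```text
time: 66.53
tcp_pos: [0.4661, -0.1, 0.3507]
ee_rot: [-0.001, -0.68, 0.733, 0.001]
contact_force: [0.6, -1.0, 0.1]
finger_gap: 0.801
```

Run:
```python
from h import *
for n in("top","scene"):
    t=cam(n); P=cloud(t); save(t,n+"_end.png",None,1.5); P=P.reshape(-1,3)
    def near(lo,hi,x,y,r):
        q=P[(P[:,2]>lo)&(P[:,2]<hi)&(np.hypot(P[:,0]-x,P[:,1]-y)<r)]; return (np.round(cv2.minEnclosingCircle(q[:,:2].astype(np.float32))[0],3) if len(q)>3 else None,len(q))
    print(n,"bottle",near(.122,.14,.772,-.051,.05),"jar",near(.077,.09,.637,.362,.06),"brush",near(.015,.03,.587,-.466,.12))
    print("knob",near(.229,.242,.4751,.0787,.04),"crown",near(.125,.134,.4751,.0787,.078),"flange",near(.096,.104,.4751,.0787,.1))
s=bot.observe(); print(s["time"],s["tcp_pos"],s["contact_force"])
```

```text
top bottle (array([ 0.772, -0.051]), 68) jar (array([0.635, 0.363]), 190) brush (array([ 0.585, -0.466]), 456)
knob (array([0.472, 0.079]), 228) crown (array([0.473, 0.078]), 1301) flange (array([0.472, 0.078]), 399)
scene bottle (array([ 0.776, -0.053]), 58) jar (array([0.636, 0.36 ]), 85) brush (array([ 0.587, -0.464]), 632)
knob (array([0.477, 0.082]), 78) crown (array([0.475, 0.077]), 535) flange (array([0.477, 0.074]), 195)
66.625 [ 0.466048   -0.09995014  0.35083801] [1.16147037 0.20765731 0.55590657]
```

View pics/scene_end.png

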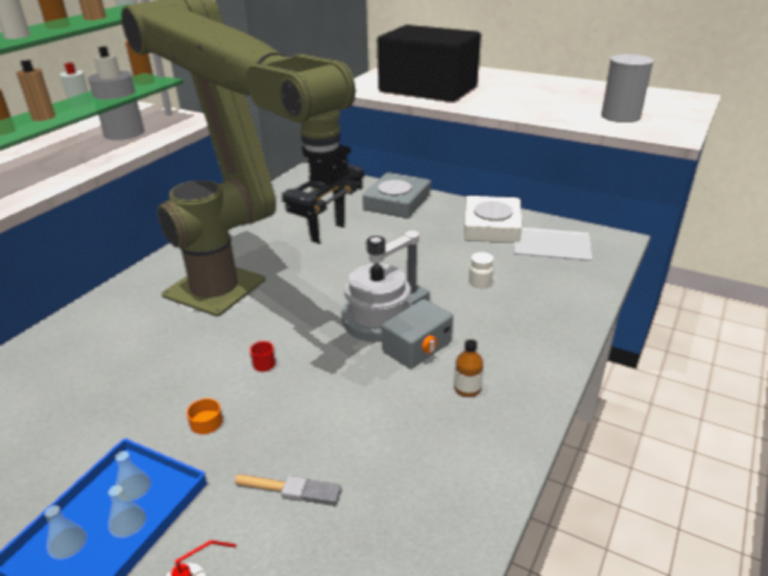

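Scene view: the lid is clamped on the bowl at (378,290), the arm is in over it, the steel cups are gone from the bench, and the gripper is clear. Bottle, jar and brush are unmoved within 4 mm. I hand in.

Run:
```python
from rig import order
print(order.job_done())
```

```text
the job is handed in; nothing more can be done
None
```

The job is handed in at about 67 s of the 210 s. Three cups were on the bench: a, b and d. I found no cup_c in any view.

**What I did:** I nested the cups in the bowl and laid the lid on the rim. I then led the clamp arm by its knob to the stop and screwed the knob home in three main grips, plus one 60 N re-grip to test it.

**Last checks:**
- **Cups:** before the lid went on, rim heights were 73.8, 88.6 and 115.6 mm, against 74, 89 and 116 expected.
- **Lid:** flat, about 1.5 mm off the bowl's centre, with the boss top at 152.9 mm (153 expected).
- **Clamp arm:** the screw stands within about 1 mm of the bowl's axis.
- **Bystanders:** bottle, jar and brush read within 4 mm of their start positions, which is camera noise.
- **Robot:** the gripper was clear of everything at hand-in.

**One check disagreed:** the knob dropped only 9.1 mm, about 9.5 rad, not the full 10.5 mm. I judged the screw home because the knob resisted 1.3 N m (free turning takes 0.05). Its underside and top also measured about 203.3 and 233.7 mm, within 0.3 mm of the home values. That would mean the screw started about 1.5 rad down. The scene camera's coarse reading put the top about 1 mm higher, and I did not confirm the point by unscrewing and counting.

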